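# Put the paint pots back on their own stands

## Task

All four paint pots were put back on the wrong stands. Swap them round so that each stands in the middle of its own: the tall jar on the square stand, the small gold-lidded jar on the six-sided one, the black-lidded squat jar on the round one and the round-bellied gold-lidded pot on the three-cornered one. Their undersides are sticky with paint, so keep them upright and never set a pot on the tablecloth: park one on the plain oblong board when you need a free spot.

Things in the scene. Friction and masses are not known exactly. Their poses are not given: they have to be found in the camera images.
- tall_jar_mid (a point): Tall straight glass jar with black twist lid, 59 mm diameter (lid 54 mm), 95 mm high, about 0.24 kg; straight glass up to 74 mm above its foot, the lid above that, so it can be taken well above the half-way point. Upright, loose. The point is on its axis half-way up; z is its axis, up; yaw has no meaning. All four pots start on stands that are not their own, up to about 7 mm off the middle. Belongs on the square stand.
- small_jar_mid (a point): Smallest, narrow glass jar with a gold lid, 36 mm diameter, 48 mm high, about 0.07 kg. Upright, loose. The point is on its axis half-way up; z is its axis, up; yaw has no meaning. All four pots start on stands that are not their own, up to about 7 mm off the middle. Belongs on the six-sided stand.
- black_jar_mid (a point): Squat glass jar with a black lid, 47 mm diameter (lid 44 mm), 44 mm high, about 0.1 kg. Upright, loose. The point is on its axis half-way up; z is its axis, up; yaw has no meaning. All four pots start on stands that are not their own, up to about 7 mm off the middle. Belongs on the round stand.
- belly_pot_mid (a point): Squat round-bellied glass pot with a gold lid, 52 mm diameter, 40 mm high, about 0.11 kg. Upright, loose. The point is on its axis half-way up; z is its axis, up; yaw has no meaning. All four pots start on stands that are not their own, up to about 7 mm off the middle. Belongs on the three-cornered stand.
- stand_square_top (a point): Fixed wooden pot stand, 18 mm thick, square (88 mm sides) seen from above, with a flush round cork patch of 68 mm in its middle. The point is the centre of its flat top; z up.
- stand_six_top (a point): Fixed wooden pot stand, 18 mm thick, six-sided (90 mm across flats) seen from above, with a flush round cork patch of 68 mm in its middle. The point is the centre of its flat top; z up.
- stand_round_top (a point): Fixed wooden pot stand, 18 mm thick, round (92 mm diameter) seen from above, with a flush round cork patch of 68 mm in its middle. The point is the centre of its flat top; z up.
- stand_three_top (a point): Fixed wooden pot stand, 18 mm thick, three-cornered with rounded corners (corners reach 60 mm from the centre, sides lie 41 mm from it) seen from above, with a flush round cork patch of 68 mm in its middle. The point is the centre of its flat top; z up.
- spare_board_top (a point): Fixed oblong plain wooden board, 116 mm along its x, 80 mm along its y, 18 mm thick, without cork: empty at the start, the free spot for parking one pot. The point is the centre of its flat top; z up. Stands and board are scattered over the table, their centres at least 130 mm apart.
There are look-alikes about, which are no part of the job. Leave any blue or green look-alike of the part that bears belly_pot_mid alone. Leave any turquoise look-alike of the part that bears small_jar_mid alone.

How it is judged:
At the end, for the whole second after the job is handed in: Tall jar on the square, small jar on the six-sided, black-lidded jar on the round, bellied pot on the three-cornered stand: each released, upright within 0.1 rad, its axis within 15 mm of the stand's centre, its height within 6 mm of standing on the top (horizontal distance between tall_jar_mid and stand_square_top below 0.015 m and angle between each of tall_jar_mid, small_jar_mid, black_jar_mid, belly_pot_mid's own z axis and vertical below 0.1 rad and height (world z) of tall_jar_mid between 0.0595 and 0.0715 m and horizontal distance between small_jar_mid and stand_six_top below 0.015 m and height (world z) of small_jar_mid between 0.036 and 0.048 m and horizontal distance between black_jar_mid and stand_round_top below 0.015 m and height (world z) of black_jar_mid between 0.034 and 0.046 m and horizontal distance between belly_pot_mid and stand_three_top below 0.015 m and height (world z) of belly_pot_mid between 0.032 and 0.044 m); the robot touches nothing.
It fails at once if a pot is set or dropped on the tablecloth (height (world z) of tall_jar_mid below 0.0555 m or height (world z) of small_jar_mid below 0.032 m or height (world z) of black_jar_mid below 0.03 m or height (world z) of belly_pot_mid below 0.028 m).
It fails at once if a pot is tipped over (more than 40 degrees) (angle between any of tall_jar_mid, small_jar_mid, black_jar_mid, belly_pot_mid's own z axis and vertical above 0.7 rad).
It also fails if it takes over 128 s, if anything falls off the work surface, if the arm or the gripper's body presses on something with over 40 N, if the wrist force passes 120 N, or if a joint passes its speed limit or range.

## Robot

A 6-joint arm with a two-finger parallel gripper is mounted at the origin on a cart in front of the work surface, level with it; the furniture and walls round the work are solid. World frame = base frame: x ahead of the robot, y to its left, z up, the work surface at z = 0. Lengths are in m, angles in rad, forces in N, time in s.
With the tool pointing down it reaches from about 0.275 to 0.75 m from the base axis. Payload 10.2 kg.
Tool frame: the origin (TCP) lies at the very end of the fingers, on their centre line; the grasp point (between the pads) lies 19 mm behind it (env.grip_point_offset is the distance from the TCP to the grasp point, in m); z points along the fingers, y is the direction in which the jaws open and shut (so a half turn about z gives the same grasp; the last joint's range is limited). The gripper opens to 88 mm and grips with 3 to 60 N. Pads are 18 mm wide; open, the fingers measure 123 mm over their backs; the gripper's body (75 mm by 187 mm) begins 45 mm behind the grasp point.
Start: joints at [-1.419, 0.313, 1.498, -0, 1.331, -0.223], TCP at [0.192, -0.489, 0.218] pointing down, gripper open.
Joint ranges: [-2.94, 2.94], [-0.97, 2.17], [0.19, 2.56], [-1.23, 4.37], [0.02, 3.11], [-2.88, 2.88]. Speed limits (rad/s): [2.39, 2.39, 3.01, 3.14, 3.14, 3.14].

## Interface

Orientations are given as a unit quaternion [w, x, y, z].
In Python, from workcell import env gives the robot as it stands. The module is installed in compiled form; this text tells all that it offers.
- The arm moves only by the tool step_arm, never from a script. Its argument "deltas" is one flat list of numbers, 6 for each row, row after row: the shift along the world's x, y, z scaled (see below), then the turn, a rotation vector about the world's x, y, z scaled (see below). In form: [tx, ty, tz, rx, ry, rz, tx, ty, tz, rx, ry, rz, ...]. A call has 1 to 12 rows; each row is the pose to reach, as a shift and turn from the pose commanded when the call began; what a row does not reach only later rows make up. The controller multiplies each number of a shift by 0.2 m and each number of a turn by pi/2 rad. A row lasts 1/8 s, in which the tool goes at most 62.5 mm and 10.7 degrees, less where a joint would pass 70% of its speed; a pose out of reach is approached as far as the arm can. A call with a number of a shift or a turn outside -1 to 1 is refused whole. A call with a gripper value outside its range is refused whole. "fingers" is the finger opening in mm, from 0 to 88.1, set as the call begins (left out, the last holds). The fingers move at their own pace and stop on an object; "grip_force" is the grip in N (left out, the last holds). Time passes only in rows, so rows that repeat a pose let the fingers close. It gives the time, the measured TCP pose, the force and the opening at its end, in the units of the state.
- env.sense(): the state, without advancing time (a new reading comes with each control period).
- env.read_camera(name): name is "side" or "top"; returns (picture, depth): 480x640x3 uint8, red, green, blue; 480x640 float32, m along the optical axis (not along the pixel's ray), 0 where there is no reading.
- env.camera_params(name): a dict with "mtx" (3x3 intrinsics, pixels), "R" (3x3) and "t" (3): a world point X has camera coordinates R X + t. Camera axes: x right, y down, z forward; pixel columns grow to the right and rows downward; lengths in m; the calibration is good to about 2 mm. A picture is of the moment at which its call begins. camera_params takes no time and is no camera call.
- env.finish_job(): hands the job in, once; it reports no verdict.
The state is a dict: "time_s": time; "qpos": joint angles; "joint_velocities": joint speeds; "tau": joint torques, N m; "ee_pos": TCP position; "orientation": TCP orientation; "contact_force": force on the tool from outside, world axes, zero at the start; "ft_torque": the same for the moment, N m; "opening": finger opening in m.
Only numpy, scipy, OpenCV 4.12 (cv2) and the standard library are available. Lean on these libraries where they do the work, as an engineer would, in place of code of your own. Each camera call takes 0.05 s, during which the arm holds its last target.

## Working session

There is one attempt and no reset: what is moved stays moved. The work goes in short steps, Python scripts to look and compute and a tool call to move; the robot and the scene stay as the last step left them, time stands still between calls to the robot, and variables do not carry over. Pictures are saved under pics/ and viewed, and the job is handed in when it is done.

Besides the shell and the picture viewer there is one more tool, called after "Request:" by a JSON object that holds its "name" and its "arguments". step_arm: Moves the arm, as the interface text tells. Shifts and turns lie within -1 to 1; 1 stands for 0.2 m of shift or pi/2 rad of turn. Its arguments: {"type":"object","properties":{"deltas":{"type":"array"},"fingers":{"type":"number"},"grip_force":{"type":"number"}},"required":["deltas"]}

```bash
mkdir -p pics
python3 - <<'E'
from workcell import env
import cv2,numpy as np
s=env.sense();print(s['time_s'],s['ee_pos'],s['orientation'],s['opening'])
for n in('top','side'):
    p,d=env.read_camera(n);np.savez(f'{n}0.npz',p=p,d=d)
    cv2.imwrite(f'pics/{n}0.png',p[:,:,::-1])
    c=env.camera_params(n);print(n,c['mtx'],c['R'],c['t'],-c['R'].T@c['t'])
E
```

```text
0.0 [ 0.1921399  -0.4882871   0.21786965] [-6.21861133e-04  9.82489094e-01  1.86319064e-01  5.09506534e-06] 0.0880986984403404
top [[543.65509895   0.         326.35055708]
 [  0.         543.65509895 242.11176044]
 [  0.           0.           1.        ]] [[ 1.61708551e-02 -9.99860289e-01  4.23156060e-03]
 [-9.79120403e-01 -1.66928378e-02 -2.02594636e-01]
 [ 2.02636968e-01 -8.67078816e-04 -9.79253546e-01]] [-0.01496248  0.48786696  1.09602031] [ 0.25582822 -0.00586617  1.17218432]
side [[572.0080902    0.         328.6884286 ]
 [  0.         572.0080902  238.21799138]
 [  0.           0.           1.        ]] [[ 0.90009786 -0.43523253 -0.01991212]
 [-0.17568198 -0.32074385 -0.93073048]
 [ 0.39869749  0.84124671 -0.36516337]] [-0.44376462  0.15055629  1.04586736] [ 0.00889692 -1.02468327  0.51320348]
```

View pics/top0.png

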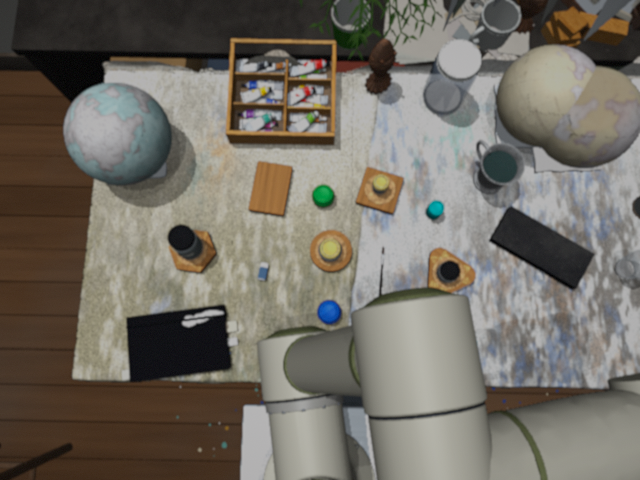

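View pics/side0.png

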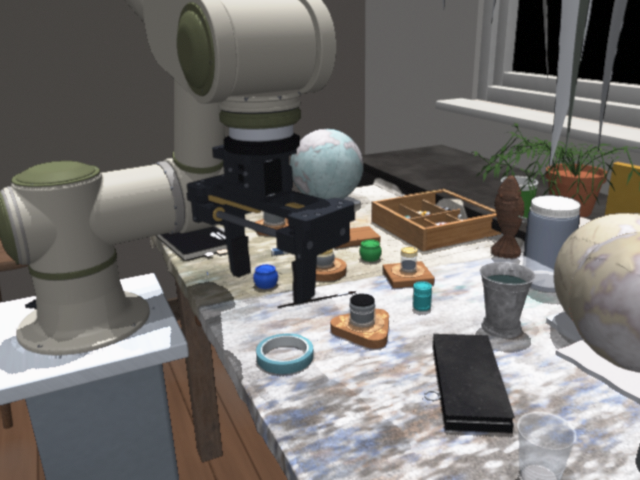

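The top view shows the tall jar on the hexagon (190,245), the small jar on the square (380,188), the belly pot on the round (330,250), and the black-lidded jar on the triangle (450,270). The board is empty at (271,188). That makes two simple swaps. Next I'll measure the positions.

```bash
cat > h.py <<'E'
import numpy as np,cv2
from workcell import env
def ray(n,uv,z):
    c=env.camera_params(n);uv=np.atleast_2d(uv).astype(float)
    d=np.c_[uv,np.ones(len(uv))]@np.linalg.inv(c['mtx']).T@c['R']
    o=-c['R'].T@c['t'];return o+d*((z-o[2])/d[:,2])[:,None]
def proj(n,X):
    c=env.camera_params(n);x=(np.atleast_2d(X)@c['R'].T+c['t'])@c['mtx'].T;return x[:,:2]/x[:,2:]
def rectify(n,p,z,x0,x1,y0,y1,s=2000):
    # orthophoto on plane z; row = (x1-x)*s, col=(y1-y)*s
    P=np.array([[x1,y1],[x1,y0],[x0,y0],[x0,y1]])
    q=proj(n,np.c_[P,np.full(4,z)]).astype(np.float32)
    w,h=int((y1-y0)*s),int((x1-x0)*s)
    D=np.float32([[0,0],[w,0],[w,h],[0,h]])
    return cv2.warpPerspective(p,cv2.getPerspectiveTransform(q,D),(w,h),flags=cv2.INTER_LINEAR)
def pos(n,d,u,v):
    pass
E
python3 - <<'E'
from h import *
p=np.load('top0.npz')['p']
pts=dict(hex=(192,250),sq=(380,190),rnd=(330,251),tri=(450,271),board=(271,188))
for k,u in pts.items(): print(k,ray('top',u,.018))
hsv=cv2.cvtColor(p,cv2.COLOR_RGB2HSV)
for k,u in pts.items(): 
    u0,v0=u;print(k,[tuple(hsv[v0+dv,u0+du]) for dv,du in((15,-15),(15,15),(-15,15),(0,18))])
im=cv2.resize(p[150:300,160:480],None,fx=2.5,fy=2.5,interpolation=cv2.INTER_CUBIC)
cv2.imwrite('pics/z0.png',im[:,:,::-1])
for n,u in dict(green=(323,196),blue=(329,312),turq=(435,209)).items(): print(n,ray('top',u,.03))
E
```

```text
hex [[0.47232792 0.28288075 0.018     ]]
sq [[ 0.61442744 -0.12368392  0.018     ]]
rnd [[ 0.47518872 -0.01508971  0.018     ]]
tri [[ 0.43587455 -0.2732894   0.018     ]]
board [[0.61482173 0.11753954 0.018     ]]
hex [(np.uint8(16), np.uint8(153), np.uint8(152)), (np.uint8(18), np.uint8(83), np.uint8(55)), (np.uint8(17), np.uint8(154), np.uint8(154)), (np.uint8(14), np.uint8(160), np.uint8(113))]
sq [(np.uint8(13), np.uint8(150), np.uint8(90)), (np.uint8(11), np.uint8(84), np.uint8(131)), (np.uint8(11), np.uint8(68), np.uint8(149)), (np.uint8(15), np.uint8(158), np.uint8(145))]
rnd [(np.uint8(23), np.uint8(26), np.uint8(155)), (np.uint8(17), np.uint8(84), np.uint8(91)), (np.uint8(15), np.uint8(113), np.uint8(156)), (np.uint8(15), np.uint8(158), np.uint8(142))]
tri [(np.uint8(20), np.uint8(131), np.uint8(168)), (np.uint8(8), np.uint8(52), np.uint8(118)), (np.uint8(113), np.uint8(7), np.uint8(145)), (np.uint8(17), np.uint8(141), np.uint8(165))]
board [(np.uint8(16), np.uint8(151), np.uint8(162)), (np.uint8(14), np.uint8(62), np.uint8(95)), (np.uint8(15), np.uint8(153), np.uint8(153)), (np.uint8(15), np.uint8(54), np.uint8(95))]
green [[0.59486925 0.00210094 0.03      ]]
blue [[ 0.34314133 -0.0148258   0.03      ]]
turq [[ 0.5697326  -0.24193914  0.03      ]]
```

View pics/z0.png

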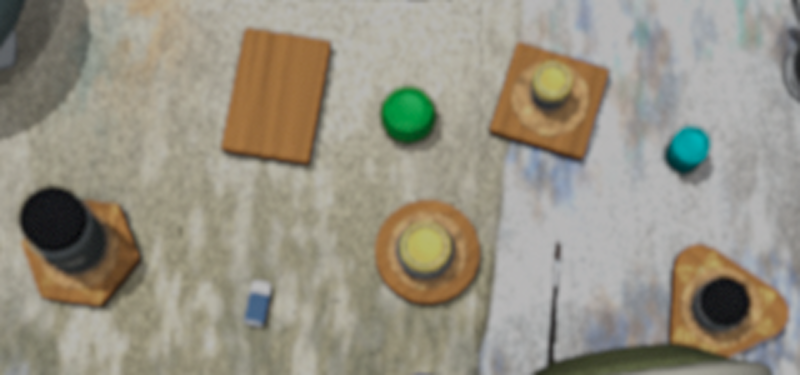

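```bash
cat > m.py <<'E'
from h import *
S=2000;X0,X1,Y0,Y1=.33,.70,-.36,.36
def ortho(p,z): return rectify('top',p,z,X0,X1,Y0,Y1,S)
def w2p(x,y): return ((Y1-y)*S,(X1-x)*S)
def p2w(c,r): return (X1-r/S,Y1-c/S)
def stands(p,cen,tag,save=True):
    o=ortho(p,.018);hsv=cv2.cvtColor(o,cv2.COLOR_RGB2HSV)
    m=((hsv[...,0]<25)&(hsv[...,1]>95)&(hsv[...,2]>85)).astype(np.uint8)
    m=cv2.morphologyEx(m,cv2.MORPH_OPEN,np.ones((7,7)))
    out=o.copy();res={}
    for k,(x,y) in cen.items():
        c,r=w2p(x,y);mm=np.zeros_like(m);cv2.circle(mm,(int(c),int(r)),150,1,-1);mm&=m
        q=np.argwhere(mm)[:,::-1].astype(np.int32)
        if len(q)<500: continue
        h=cv2.convexHull(q);cv2.polylines(out,[h],True,(255,0,255),1)
        rc=cv2.minAreaRect(h);ec=cv2.minEnclosingCircle(h);M=cv2.moments(h)
        t=cv2.minEnclosingTriangle(h)[1]
        print(k,'rect',np.round(p2w(*rc[0]),4),np.round(np.array(rc[1])/S*1e3,1),round(rc[2],1),'circ',np.round(p2w(*ec[0]),4),round(ec[1]/S*1e3,1),'cen',np.round(p2w(M['m10']/M['m00'],M['m01']/M['m00']),4))
        if k=='tri':
            tc=t.reshape(3,2).mean(0);print(' tri',np.round(p2w(*tc),4),[np.linalg.norm(a-tc)/S*1e3 for a in t.reshape(3,2)])
    if save: cv2.imwrite(f'pics/{tag}.png',cv2.resize(out,(792,407))[:,:,::-1]);cv2.imwrite(f'full_{tag}.png',out[:,:,::-1])
C=dict(hex=(.472,.283),sq=(.614,-.124),rnd=(.475,-.015),tri=(.436,-.273),board=(.615,.1175))
E
python3 - <<'E'
from m import *
p=np.load('top0.npz')['p'];stands(p,C,'st0')
for n,z in dict(tall=.113,small=.066,black=.062,belly=.058).items():
    o=ortho(p,z);g=cv2.cvtColor(o,cv2.COLOR_RGB2HSV)
    if n in('tall','black'): m=(g[...,2]<45)
    else: m=(g[...,0]>23)&(g[...,0]<35)&(g[...,1]>85)
    m=cv2.morphologyEx(m.astype(np.uint8),cv2.MORPH_OPEN,np.ones((7,7)))
    for c in cv2.findContours(m,cv2.RETR_EXTERNAL,cv2.CHAIN_APPROX_NONE)[0]:
        if 1500<cv2.contourArea(c)<20000:
            e=cv2.minEnclosingCircle(c);print(n,np.round(p2w(*e[0]),4),'d',round(2e3*e[1]/S,1),'area d',round(2e3*np.sqrt(cv2.contourArea(c)/np.pi)/S,1))
E
```

```text
hex rect [0.4664 0.2783] [85.4 96.2] 54.9 circ [0.472  0.2827] 51.0 cen [0.47  0.281]
sq rect [ 0.6148 -0.1221] [85.7 87.1] 16.7 circ [ 0.6147 -0.1217] 58.7 cen [ 0.6148 -0.122 ]
rnd rect [ 0.4771 -0.0166] [91.2 90.2] 45.0 circ [ 0.4767 -0.0165] 46.2 cen [ 0.4767 -0.0164]
tri rect [ 0.4352 -0.2746] [102.8  89.8] 13.6 circ [ 0.4352 -0.2698] 56.2 cen [ 0.4351 -0.2687]
 tri [ 0.4317 -0.2668] [np.float32(81.98927), np.float32(81.14714), np.float32(80.76175)]
board rect [0.615  0.1189] [ 79.3 115.6] 8.4 circ [0.615  0.1182] 67.7 cen [0.6148 0.119 ]
tall [ 0.4224 -0.2502] d 38.1 area d 36.4
tall [0.4798 0.2822] d 53.1 area d 50.2
tall [ 0.612 -0.335] d 47.5 area d 25.7
small [ 0.4715 -0.0136] d 43.2 area d 40.5
small [ 0.616  -0.1199] d 33.6 area d 31.5
black [0.3385 0.283 ] d 94.2 area d 26.3
black [ 0.4304 -0.2619] d 40.0 area d 38.1
black [0.4697 0.2642] d 37.5 area d 22.3
black [0.4905 0.2961] d 55.8 area d 52.7
black [ 0.6285 -0.346 ] d 44.2 area d 25.5
belly [ 0.473  -0.0138] d 43.4 area d 40.8
belly [ 0.6189 -0.1204] d 33.6 area d 31.6
```

View pics/st0.png

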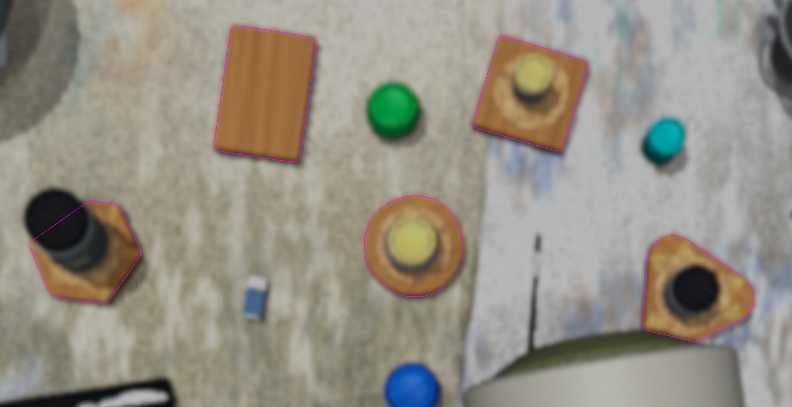

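Square, round and board fits agree with their known sizes. The hexagon and triangle centres can wait until they are clear. Plan: small→board, tall→square, small→hexagon, then belly→board, black→round, belly→triangle. I'll keep the jaw yaw fixed, because clearances are good.

Request:
{"name": "step_arm", "arguments": {"deltas": [0.25,0.23,0,0,0,0,0.5,0.46,0,0,0,0,0.75,0.69,0,0,0,0,1,0.92,0,0,0,0], "fingers": 88, "grip_force": 20}}

```text
time_s: 0.6
ee_pos: [0.3773, -0.3177, 0.2183]
orientation: [-0.0, 0.983, 0.186, -0.0]
contact_force: [0.1, -0.6, -0.5]
opening: 0.0879
```

Request:
{"name": "step_arm", "arguments": {"deltas": [0.25,0.23,0,0,0,0,0.5,0.46,0,0,0,0,0.75,0.69,0,0,0,0,1,0.92,0,0,0,0,1,0.92,0,0,0,0,1,0.92,0,0,0,0]}}

```text
time_s: 1.35
ee_pos: [0.5765, -0.1343, 0.2176]
orientation: [-0.0, 0.982, 0.187, -0.001]
contact_force: [0.3, 0.1, 0.1]
opening: 0.0878
```

Request:
{"name": "step_arm", "arguments": {"deltas": [0.1,0.036,0,0,0,0,0.198,0.072,0,0,0,0,0.198,0.072,-0.2,0,0,0,0.198,0.072,-0.4,0,0,0,0.198,0.072,-0.6,0,0,0,0.198,0.072,-0.6,0,0,0,0.198,0.072,-0.6,0,0,0]}}

```text
time_s: 2.22
ee_pos: [0.6162, -0.1219, 0.1004]
orientation: [0.001, 0.983, 0.186, 0.001]
contact_force: [-0.0, 0.2, 0.5]
opening: 0.088
```

Run:
```python
from m import *
s=env.sense();print(s['ee_pos'],s['qpos'])
for n in('top','side'):
    p,d=env.read_camera(n);np.savez(f'{n}1.npz',p=p,d=d)
    cv2.imwrite(f'pics/{n}1.png',p[:,:,::-1])
p=np.load('top1.npz')['p'];stands(p,C,'st1')
```

```text
[ 0.61619456 -0.12188502  0.10038014] [-3.81477433e-01  6.40831900e-01  1.31253057e+00 -7.65362119e-05
  1.18573578e+00  8.15375275e-01]
tri rect [ 0.4309 -0.2762] [ 98.2 107.2] 4.7 circ [ 0.4314 -0.2669] 58.4 cen [ 0.4319 -0.2673]
 tri [ 0.4322 -0.2676] [np.float32(80.69475), np.float32(80.622406), np.float32(80.95402)]
board rect [0.6149 0.1189] [ 79.2 115.3] 8.4 circ [0.6147 0.1188] 67.9 cen [0.6148 0.119 ]
```

View pics/side1.png

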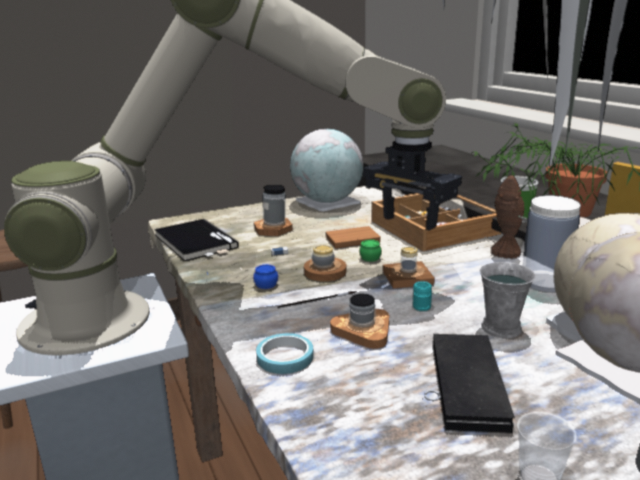

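View pics/st1.png

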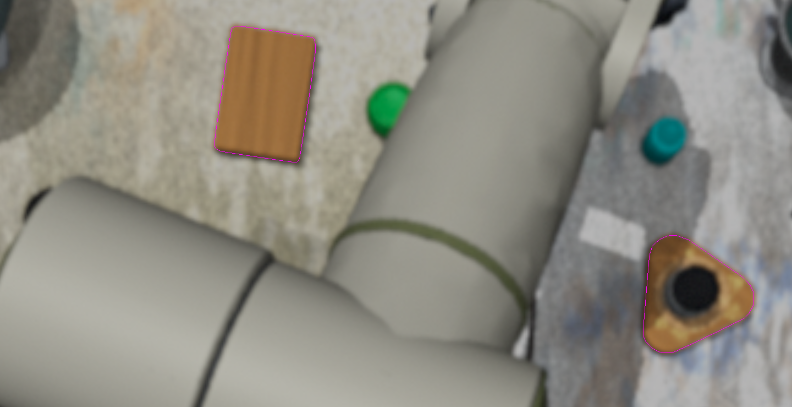

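The side view shows the fingers straddling the small jar (centre column about 410). With the triangle now in clear view, its centre is (0.432,-0.2675). I'll descend and grip.

Request:
{"name": "step_arm", "arguments": {"deltas": [0,0.01,-0.1,0,0,0,0,0.01,-0.2,0,0,0,0,0.01,-0.3,0,0,0,0,0.01,-0.35,0,0,0,0,0.01,-0.385,0,0,0,0,0.01,-0.385,0,0,0,0,0.01,-0.385,0,0,0]}}

```text
time_s: 3.2
ee_pos: [0.6161, -0.119, 0.0221]
orientation: [0.0, 0.982, 0.186, 0.0]
contact_force: [-0.6, -0.4, 0.4]
opening: 0.0881
```

Request:
{"name": "step_arm", "arguments": {"deltas": [0,0,0,0,0,0,0,0,0,0,0,0,0,0,0,0,0,0,0,0,0,0,0,0,0,0,0,0,0,0,0,0,0,0,0,0,0,0,0,0,0,0,0,0,0,0,0,0], "fingers": 25, "grip_force": 15}}

```text
time_s: 4.2
ee_pos: [0.6158, -0.1189, 0.0215]
orientation: [0.0, 0.982, 0.186, 0.0]
contact_force: [0.6, -0.6, 0.2]
opening: 0.0335
```

Request:
{"name": "step_arm", "arguments": {"deltas": [0,0,0.1,0,0,0,0,0,0.25,0,0,0,0,0,0.4,0,0,0,0,0,0.5,0,0,0,0,0,0.5,0,0,0,0,0,0.5,0,0,0]}}

```text
time_s: 4.95
ee_pos: [0.6152, -0.1187, 0.1201]
orientation: [-0.001, 0.982, 0.186, -0.001]
contact_force: [-0.0, -0.1, -1.7]
opening: 0.0336
```

Run:
```python
from m import *
p,d=env.read_camera('side');np.savez('side2.npz',p=p)
cv2.imwrite('pics/side2.png',cv2.resize(p[130:300,340:520],None,fx=4,fy=3.5)[:,:,::-1])
s=env.sense();print(s['ee_pos'],s['contact_force'],s['opening'],proj('side',s['ee_pos']),proj('side',[.616,-.12,.042]))
```

```text
[ 0.61521611 -0.11869173  0.12004171] [-0.88341724  1.23787861 -0.5494305 ] 0.033603992723386454 [[408.07799297 222.67343737]] [[407.58300905 258.53203568]]
```

View pics/side2.png

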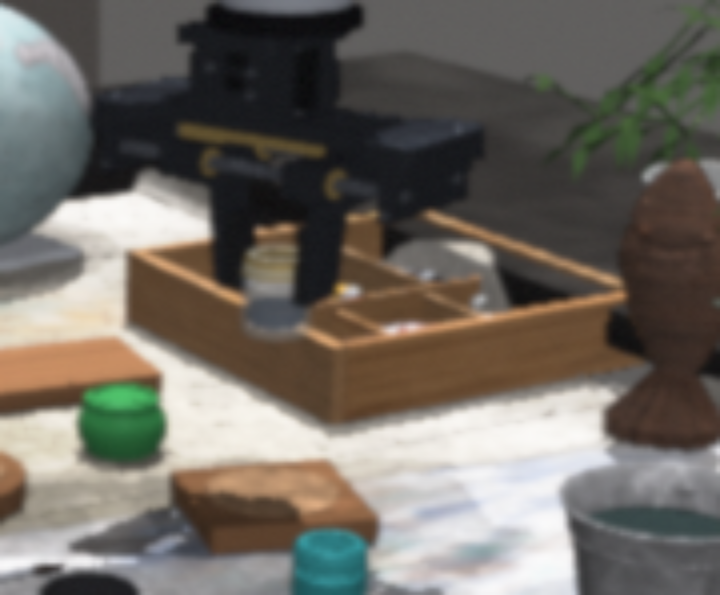

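The jar is held upright and the square stand is clear. Now to the board.

Request:
{"name": "step_arm", "arguments": {"deltas": [0,0.15,0,0,0,0,0,0.35,0,0,0,0,0,0.55,0,0,0,0,0,0.75,0,0,0,0,0,0.95,0,0,0,0,0,1,0,0,0,0,0,1,0,0,0,0]}}

```text
time_s: 5.88
ee_pos: [0.6156, 0.0809, 0.1208]
orientation: [0.0, 0.982, 0.187, -0.0]
contact_force: [0.6, -1.0, -1.2]
opening: 0.0335
```

Request:
{"name": "step_arm", "arguments": {"deltas": [0,0.1,0,0,0,0,0,0.19,0,0,0,0,0,0.19,-0.15,0,0,0,0,0.19,-0.3,0,0,0,0,0.19,-0.4,0,0,0,0,0.19,-0.4,0,0,0,0,0.19,-0.4,0,0,0]}}

```text
time_s: 6.75
ee_pos: [0.6163, 0.1194, 0.0425]
orientation: [0.0, 0.982, 0.186, 0.001]
contact_force: [-0.2, -0.2, -0.1]
opening: 0.0335
```

Request:
{"name": "step_arm", "arguments": {"deltas": [0,0,-0.03,0,0,0,0,0,-0.06,0,0,0,0,0,-0.08,0,0,0,0,0,-0.095,0,0,0,0,0,-0.095,0,0,0,0,0,-0.095,0,0,0]}}

```text
time_s: 7.5
ee_pos: [0.6159, 0.1191, 0.0226]
orientation: [0.0, 0.982, 0.186, 0.0]
contact_force: [0.4, 0.3, -1.7]
opening: 0.0336
```

Request:
{"name": "step_arm", "arguments": {"deltas": [0,0,-0.004,0,0,0,0,0,-0.006,0,0,0,0,0,-0.006,0,0,0]}}

```text
time_s: 7.88
ee_pos: [0.6159, 0.1191, 0.0215]
orientation: [0.0, 0.982, 0.186, 0.0]
contact_force: [-0.7, -0.2, 0.9]
opening: 0.0333
```

Request:
{"name": "step_arm", "arguments": {"deltas": [0,0,0,0,0,0,0,0,0,0,0,0,0,0,0,0,0,0,0,0,0,0,0,0], "fingers": 88}}

```text
time_s: 8.38
ee_pos: [0.6157, 0.1191, 0.0212]
orientation: [-0.0, 0.982, 0.186, -0.0]
contact_force: [0.4, -0.3, 0.3]
opening: 0.0713
```

Request:
{"name": "step_arm", "arguments": {"deltas": [0,0,0,0,0,0,0,0,0.1,0,0,0,0,0,0.3,0,0,0,0,0,0.5,0,0,0,0,0,0.75,0,0,0,0,0,0.75,0,0,0,0,0,0.75,0,0,0]}}

```text
time_s: 9.25
ee_pos: [0.6153, 0.1191, 0.1702]
orientation: [-0.0, 0.982, 0.186, -0.001]
contact_force: [0.3, 0.6, -0.3]
opening: 0.0881
```

Request:
{"name": "step_arm", "arguments": {"deltas": [-0.15,0.2,0,0,0,0,-0.35,0.4,0,0,0,0,-0.5,0.6,0,0,0,0,-0.677,0.815,0,0,0,0,-0.677,0.815,0,0,0,0,-0.677,0.815,0,0,0,0]}}

```text
time_s: 10.0
ee_pos: [0.4804, 0.2816, 0.1702]
orientation: [0.0, 0.982, 0.186, -0.001]
contact_force: [0.3, -0.1, -0.2]
opening: 0.0882
```

Run:
```python
from m import *
for n in('top','side'):
    p,d=env.read_camera(n);np.savez(f'{n}3.npz',p=p);cv2.imwrite(f'pics/{n}3.png',p[:,:,::-1])
s=env.sense();print(s['ee_pos'])
p=np.load('side3.npz')['p'];cv2.imwrite('pics/side3z.png',cv2.resize(p[100:300,180:420],None,fx=3,fy=3)[:,:,::-1])
print(proj('side',[[.48,.282,.113],[.48,.282,.018],s['ee_pos'],[.6157,.1191,.018]]))
```

```text
[0.48096932 0.28109294 0.17052678]
[[274.12882043 186.5758455 ]
 [276.15534759 222.25135081]
 [273.3518114  164.14980681]
 [352.73857603 233.02855145]]
```

View pics/side3z.png

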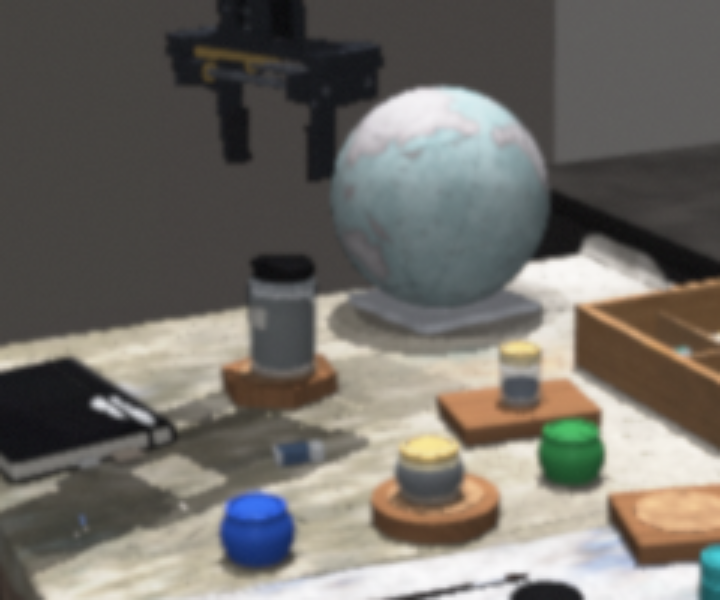

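The small jar stands upright on the board at zoom (520,375), and the fingers are centred over the tall jar. Descending.

Request:
{"name": "step_arm", "arguments": {"deltas": [0,0.003,-0.08,0,0,0,0,0.003,-0.18,0,0,0,0,0.003,-0.28,0,0,0,0,0.003,-0.38,0,0,0,0,0.003,-0.48,0,0,0,0,0.003,-0.545,0,0,0,0,0.003,-0.545,0,0,0,0,0.003,-0.545,0,0,0]}}

```text
time_s: 11.1
ee_pos: [0.4808, 0.2827, 0.0627]
orientation: [-0.0, 0.983, 0.186, 0.0]
contact_force: [0.3, 0.2, 0.3]
opening: 0.0879
```

Request:
{"name": "step_arm", "arguments": {"deltas": [0,0,0,0,0,0,0,0,0,0,0,0,0,0,0,0,0,0,0,0,0,0,0,0,0,0,0,0,0,0,0,0,0,0,0,0], "fingers": 48, "grip_force": 25}}

```text
time_s: 11.85
ee_pos: [0.4804, 0.2829, 0.0624]
orientation: [-0.0, 0.982, 0.186, 0.0]
contact_force: [-0.2, 2.0, 2.6]
opening: 0.0559
```

Request:
{"name": "step_arm", "arguments": {"deltas": [0,0,0.08,0,0,0,0,0,0.2,0,0,0,0,0,0.35,0,0,0,0,0,0.5,0,0,0,0,0,0.55,0,0,0,0,0,0.55,0,0,0]}}

```text
time_s: 12.6
ee_pos: [0.4803, 0.2825, 0.1722]
orientation: [0.0, 0.983, 0.186, 0.0]
contact_force: [-0.2, -0.9, -3.2]
opening: 0.0559
```

Run:
```python
from m import *
p,d=env.read_camera('side')
cv2.imwrite('pics/side4.png',cv2.resize(p[80:280,180:420],None,fx=3,fy=3)[:,:,::-1])
s=env.sense();print(s['ee_pos'],s['contact_force'],s['opening'])
```

```text
[0.4799592  0.28245116 0.17135919] [ 0.53044437 -0.19814597 -3.444069  ] 0.0555781270723119
```

View pics/side4.png

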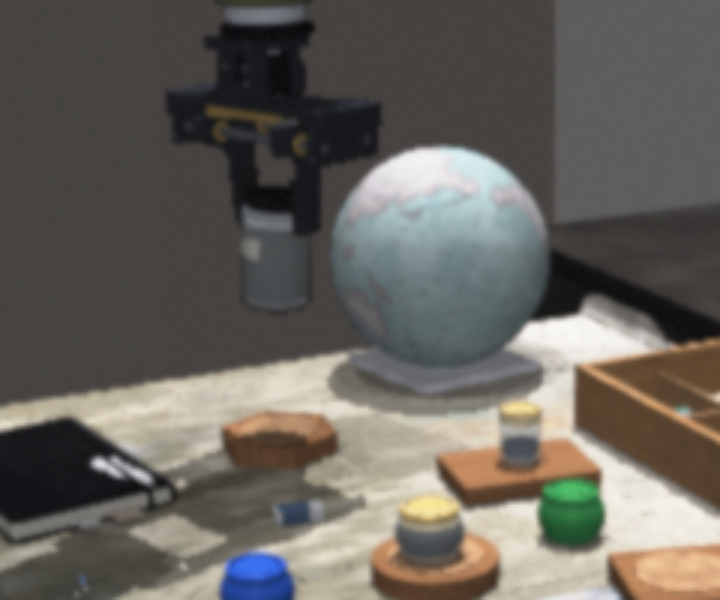

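The tall jar is held upright. Carrying it to the square stand.

Request:
{"name": "step_arm", "arguments": {"deltas": [0.03,-0.12,0,0,0,0,0.08,-0.3,0,0,0,0,0.12,-0.5,0,0,0,0,0.18,-0.7,0,0,0,0,0.22,-0.88,0,0,0,0,0.25,-1,0,0,0,0,0.25,-1,0,0,0,0]}}

```text
time_s: 13.52
ee_pos: [0.5301, 0.0815, 0.1709]
orientation: [-0.0, 0.983, 0.185, -0.001]
contact_force: [0.3, -0.2, -3.5]
opening: 0.056
```

Request:
{"name": "step_arm", "arguments": {"deltas": [0.05,-0.12,0,0,0,0,0.13,-0.3,0,0,0,0,0.22,-0.5,0,0,0,0,0.3,-0.7,0,0,0,0,0.38,-0.88,0,0,0,0,0.42,-1,0,0,0,0,0.42,-1,0,0,0,0,0.42,-1,0,0,0,0]}}

```text
time_s: 14.52
ee_pos: [0.614, -0.1158, 0.1716]
orientation: [-0.001, 0.982, 0.187, -0.001]
contact_force: [0.9, 0.6, -2.9]
opening: 0.0561
```

Request:
{"name": "step_arm", "arguments": {"deltas": [0.004,-0.03,-0.05,0,0,0,0.004,-0.03,-0.15,0,0,0,0.004,-0.03,-0.27,0,0,0,0.004,-0.03,-0.39,0,0,0,0.004,-0.03,-0.46,0,0,0,0.004,-0.03,-0.49,0,0,0,0.004,-0.03,-0.49,0,0,0,0.004,-0.03,-0.49,0,0,0]}}

```text
time_s: 15.52
ee_pos: [0.6156, -0.1234, 0.0751]
orientation: [0.0, 0.982, 0.186, 0.001]
contact_force: [0.8, 0.1, -2.7]
opening: 0.0562
```

Run:
```python
from m import *
p,d=env.read_camera('side')
cv2.imwrite('pics/side5.png',cv2.resize(p[150:310,320:520],None,fx=4,fy=3.5)[:,:,::-1])
s=env.sense();print(s['ee_pos'],s['contact_force'],s['opening'])
p,d=env.read_camera('top');np.savez('top5.npz',p=p)
stands(p,C,'st5')
```

```text
[ 0.61552158 -0.1234507   0.0750212 ] [ 0.26870578  0.24029193 -2.85554801] 0.056016759468122505
tri rect [ 0.4306 -0.276 ] [ 98.6 107.3] 5.4 circ [ 0.4314 -0.2669] 58.4 cen [ 0.4319 -0.2671]
 tri [ 0.4318 -0.2674] [np.float32(81.30107), np.float32(79.97447), np.float32(81.49167)]
board rect [0.6149 0.1189] [ 79.1 115.4] 8.4 circ [0.615  0.1182] 67.7 cen [0.6148 0.119 ]
```

View pics/side5.png

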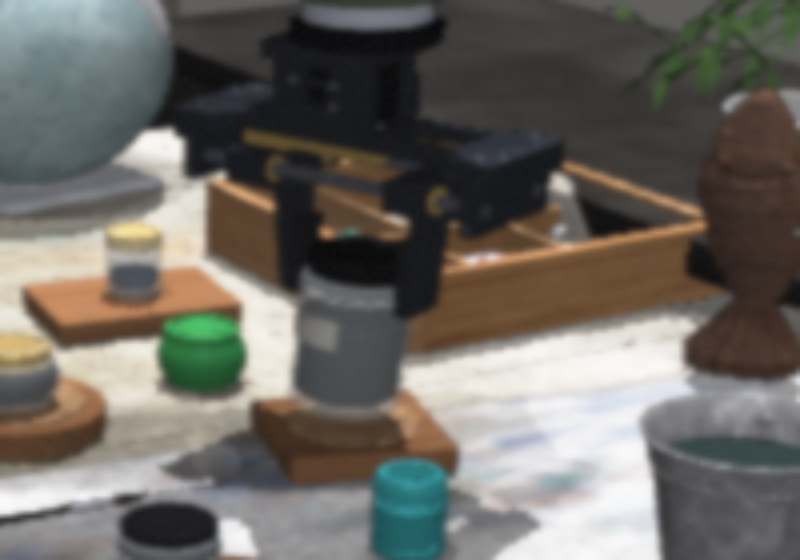

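Request:
{"name": "step_arm", "arguments": {"deltas": [0,0.007,-0.02,0,0,0,0,0.007,-0.04,0,0,0,0,0.007,-0.055,0,0,0,0,0.007,-0.062,0,0,0,0,0.007,-0.062,0,0,0,0,0.007,-0.062,0,0,0]}}

```text
time_s: 16.38
ee_pos: [0.6154, -0.1218, 0.0624]
orientation: [0.0, 0.982, 0.186, 0.0]
contact_force: [-2.4, 2.2, 6.3]
opening: 0.0561
```

Contact at 6 N: the jar is on the stand. Release and rise.

Request:
{"name": "step_arm", "arguments": {"deltas": [0,0,0,0,0,0,0,0,0,0,0,0,0,0,0,0,0,0,0,0,0,0,0,0,0,0,0,0,0,0], "fingers": 88}}

```text
time_s: 17.0
ee_pos: [0.6152, -0.1219, 0.0618]
orientation: [0.0, 0.982, 0.186, 0.0]
contact_force: [0.2, -0.1, -0.1]
opening: 0.0879
```

Request:
{"name": "step_arm", "arguments": {"deltas": [0,0,0.1,0,0,0,0,0,0.25,0,0,0,0,0,0.4,0,0,0,0,0,0.55,0,0,0,0,0,0.55,0,0,0,0,0,0.55,0,0,0]}}

```text
time_s: 17.75
ee_pos: [0.6147, -0.1217, 0.1705]
orientation: [-0.0, 0.982, 0.186, -0.001]
contact_force: [0.2, -0.4, 0.1]
opening: 0.088
```

Request:
{"name": "step_arm", "arguments": {"deltas": [0,0.15,0,0,0,0,0,0.4,0,0,0,0,0,0.65,0,0,0,0,0,0.85,0,0,0,0,0,1,0,0,0,0,0,1,0,0,0,0,0,1,0,0,0,0]}}

```text
time_s: 18.62
ee_pos: [0.615, 0.0773, 0.1709]
orientation: [-0.0, 0.983, 0.186, -0.001]
contact_force: [0.1, -0.2, -0.1]
opening: 0.0884
```

Run:
```python
from m import *
for n in('top','side'):
    p,d=env.read_camera(n);np.savez(f'{n}6.npz',p=p)
s=env.sense();print(s['time_s'],s['ee_pos'])
p=np.load('side6.npz')['p'];cv2.imwrite('pics/side6.png',cv2.resize(p[150:350,180:480],None,fx=2.6,fy=2.6)[:,:,::-1])
stands(np.load('top6.npz')['p'],C,'st6')
```

```text
18.725 [0.61513539 0.07694384 0.17132922]
hex rect [0.475  0.3003] [67.3 92.1] 9.3 circ [0.4739 0.2877] 48.7 cen [0.4748 0.2949]
sq rect [ 0.6149 -0.1219] [86.7 86.5] 17.0 circ [ 0.6152 -0.1223] 58.7 cen [ 0.6151 -0.1222]
rnd rect [ 0.4792 -0.0222] [87.5 80.5] 90.0 circ [ 0.479  -0.0183] 45.8 cen [ 0.4786 -0.0202]
tri rect [ 0.4397 -0.263 ] [ 98.2 107.1] 63.9 circ [ 0.4313 -0.267 ] 58.4 cen [ 0.4319 -0.267 ]
 tri [ 0.432  -0.2669] [np.float32(81.51539), np.float32(80.957756), np.float32(81.51264)]
```

View pics/side6.png

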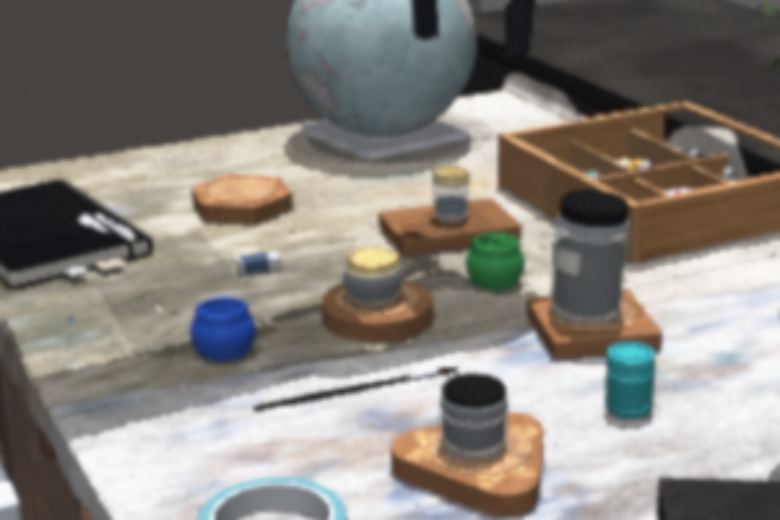

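View pics/st6.png

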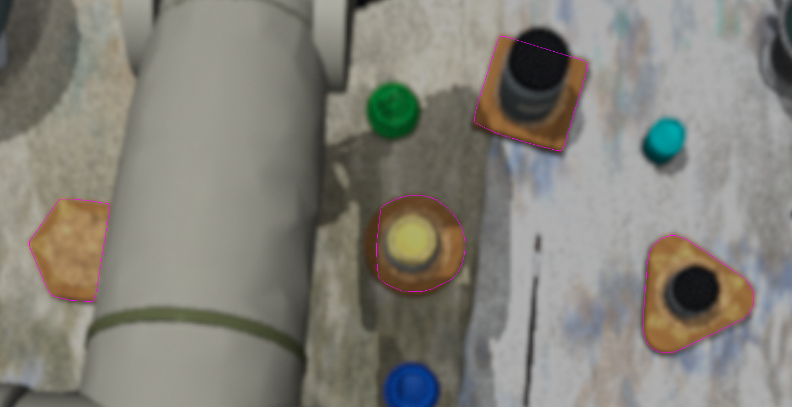

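The tall jar stands on the square stand at side-zoom (590,260). For the hexagon I'll combine its visible parts from views 0 and 6.

Run:
```python
from m import *
ms=[]
for i in(0,6):
    o=ortho(np.load(f'top{i}.npz')['p'],.018);hsv=cv2.cvtColor(o,cv2.COLOR_RGB2HSV)
    m=((hsv[...,0]<25)&(hsv[...,1]>95)&(hsv[...,2]>85)).astype(np.uint8)
    m=cv2.morphologyEx(m,cv2.MORPH_OPEN,np.ones((7,7)))
    c,r=w2p(.472,.283);mm=np.zeros_like(m);cv2.circle(mm,(int(c),int(r)),115,1,-1);ms.append(mm&m)
q=np.argwhere(ms[0]|ms[1])[:,::-1].astype(np.int32);h=cv2.convexHull(q)
M=cv2.moments(h);e=cv2.minEnclosingCircle(h);print(p2w(*e[0]),e[1]/S,p2w(M['m10']/M['m00'],M['m01']/M['m00']),np.sqrt(cv2.contourArea(h)/S/S/.866))
print([[round(v,4) for v in p2w(*a)] for a in cv2.approxPolyDP(h,12,True)[:,0]])
o=ortho(np.load('top6.npz')['p'],.113);m=(o.max(2)<45).astype(np.uint8);m=cv2.morphologyEx(m,cv2.MORPH_OPEN,np.ones((7,7)))
for c in cv2.findContours(m,0,1)[0]:
    e=cv2.minEnclosingCircle(c);print('tall?',np.round(p2w(*e[0]),4),2*e[1]/S) if cv2.contourArea(c)>4000 else 0
```

```text
(0.47224999999999995, 0.284) 0.0517065544128418 (0.4729467394563702, 0.28319391576855457) 0.09046087411670545
[[np.float64(0.468), np.float64(0.2325)], [np.float64(0.425), np.float64(0.263)], [np.float64(0.434), np.float64(0.3145)], [np.float64(0.4805), np.float64(0.3335)], [np.float64(0.5195), np.float64(0.305)], [np.float64(0.5155), np.float64(0.259)]]
tall? [ 0.4223 -0.2501] 0.03867419815063477
tall? [ 0.613  -0.1199] 0.05209980010986328
tall? [0.6785 0.0085] 0.07300695037841796
```

Hexagon centre (0.4727,0.2832); across flats it measures 90.5 mm, which fits. The tall jar is about 3 mm from the square's centre. Now I'll pick the small jar off the board.

Request:
{"name": "step_arm", "arguments": {"deltas": [0.002,0.1,0,0,0,0,0.002,0.21,0,0,0,0,0.002,0.21,-0.15,0,0,0,0.002,0.21,-0.35,0,0,0,0.002,0.21,-0.35,0,0,0]}}

```text
time_s: 19.35
ee_pos: [0.614, 0.1213, 0.0994]
orientation: [-0.001, 0.982, 0.187, -0.003]
contact_force: [0.4, -0.1, 0.5]
opening: 0.0879
```

Request:
{"name": "step_arm", "arguments": {"deltas": [0,0,-0.08,0,0,0,0,0,-0.18,0,0,0,0,0,-0.28,0,0,0,0,0,-0.35,0,0,0,0,0,-0.395,0,0,0,0,0,-0.395,0,0,0,0,0,-0.395,0,0,0]}}

```text
time_s: 20.23
ee_pos: [0.616, 0.1201, 0.0236]
orientation: [0.0, 0.982, 0.186, 0.001]
contact_force: [-0.2, 0.2, -0.2]
opening: 0.0883
```

Request:
{"name": "step_arm", "arguments": {"deltas": [0,0,0,0,0,0,0,0,0,0,0,0,0,0,0,0,0,0,0,0,0,0,0,0,0,0,0,0,0,0,0,0,0,0,0,0,0,0,0,0,0,0,0,0,0,0,0,0], "fingers": 25, "grip_force": 15}}

```text
time_s: 21.22
ee_pos: [0.6156, 0.1201, 0.0228]
orientation: [-0.0, 0.982, 0.186, 0.0]
contact_force: [-0.6, -0.3, 0.2]
opening: 0.0334
```

Request:
{"name": "step_arm", "arguments": {"deltas": [0,0,0.1,0,0,0,0,0,0.25,0,0,0,0,0,0.4,0,0,0,0,0,0.5,0,0,0,0,0,0.5,0,0,0,0,0,0.5,0,0,0]}}

```text
time_s: 21.98
ee_pos: [0.615, 0.1201, 0.1216]
orientation: [-0.0, 0.982, 0.186, -0.001]
contact_force: [-0.3, 0.3, -0.5]
opening: 0.0336
```

Request:
{"name": "step_arm", "arguments": {"deltas": [-0.12,0.14,0,0,0,0,-0.3,0.34,0,0,0,0,-0.48,0.54,0,0,0,0,-0.62,0.7,0,0,0,0,-0.71,0.815,0,0,0,0,-0.71,0.815,0,0,0,0,-0.71,0.815,0,0,0,0]}}

```text
time_s: 22.85
ee_pos: [0.4738, 0.2825, 0.1222]
orientation: [0.0, 0.983, 0.186, -0.0]
contact_force: [-0.3, 0.1, -1.5]
opening: 0.0334
```

Request:
{"name": "step_arm", "arguments": {"deltas": [0,0,-0.1,0,0,0,0,0,-0.2,0,0,0,0,0,-0.3,0,0,0,0,0,-0.38,0,0,0,0,0,-0.42,0,0,0,0,0,-0.42,0,0,0,0,0,-0.42,0,0,0]}}

```text
time_s: 23.72
ee_pos: [0.474, 0.2832, 0.0394]
orientation: [-0.0, 0.982, 0.186, 0.001]
contact_force: [0.2, 0.5, -1.5]
opening: 0.0334
```

Picture to confirm that the jar is still held upright, then I'll set it down.

Run:
```python
from m import *
p,d=env.read_camera('side')
cv2.imwrite('pics/side7.png',cv2.resize(p[140:280,200:380],None,fx=4,fy=4)[:,:,::-1])
print(env.sense()['ee_pos'])
```

```text
[0.47398569 0.28322046 0.03948061]
```

View pics/side7.png

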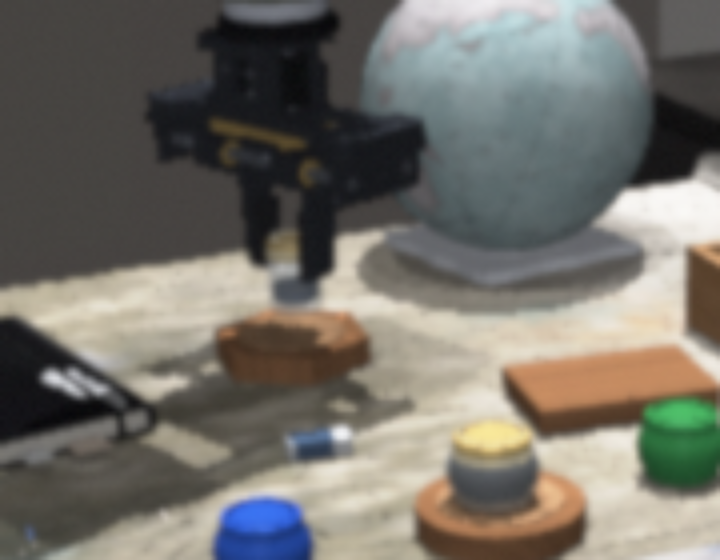

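Request:
{"name": "step_arm", "arguments": {"deltas": [-0.006,0,-0.03,0,0,0,-0.006,0,-0.055,0,0,0,-0.006,0,-0.07,0,0,0,-0.006,0,-0.078,0,0,0,-0.006,0,-0.078,0,0,0,-0.006,0,-0.078,0,0,0]}}

```text
time_s: 24.52
ee_pos: [0.4724, 0.2831, 0.0233]
orientation: [-0.0, 0.982, 0.186, 0.0]
contact_force: [0.2, -0.3, -0.1]
opening: 0.0333
```

Request:
{"name": "step_arm", "arguments": {"deltas": [0,0,-0.003,0,0,0,0,0,-0.003,0,0,0]}}

```text
time_s: 24.78
ee_pos: [0.4725, 0.2831, 0.0228]
orientation: [-0.0, 0.982, 0.186, 0.0]
contact_force: [0.5, 0.2, 1.5]
opening: 0.0337
```

Request:
{"name": "step_arm", "arguments": {"deltas": [0,0,0,0,0,0,0,0,0,0,0,0,0,0,0,0,0,0,0,0,0,0,0,0,0,0,0,0,0,0], "fingers": 88}}

```text
time_s: 25.4
ee_pos: [0.4724, 0.2831, 0.0226]
orientation: [0.0, 0.982, 0.186, 0.0]
contact_force: [0.1, -0.1, 0.5]
opening: 0.0814
```

Request:
{"name": "step_arm", "arguments": {"deltas": [0,0,0,0,0,0,0,0,0.1,0,0,0,0,0,0.3,0,0,0,0,0,0.5,0,0,0,0,0,0.7,0,0,0,0,0,0.7,0,0,0,0,0,0.7,0,0,0]}}

```text
time_s: 26.28
ee_pos: [0.4719, 0.283, 0.1617]
orientation: [0.0, 0.982, 0.186, -0.001]
contact_force: [0.4, -0.8, -0.2]
opening: 0.0882
```

Request:
{"name": "step_arm", "arguments": {"deltas": [0,-0.15,0,0,0,0,0,-0.4,0,0,0,0,0,-0.65,0,0,0,0,0,-0.85,0,0,0,0,0,-1,0,0,0,0,0,-1,0,0,0,0,0,-1,0,0,0,0]}}

```text
time_s: 27.15
ee_pos: [0.472, 0.0838, 0.1619]
orientation: [-0.0, 0.982, 0.186, -0.001]
contact_force: [0.4, 0.0, 1.1]
opening: 0.0877
```

Run:
```python
from m import *
for n in('top','side'):
    p,d=env.read_camera(n);np.savez(f'{n}8.npz',p=p)
s=env.sense();print(s['time_s'],s['ee_pos'])
p=np.load('side8.npz')['p'];cv2.imwrite('pics/side8.png',cv2.resize(p[130:330,180:480],None,fx=2.6,fy=2.6)[:,:,::-1])
p=np.load('top8.npz')['p'];stands(p,C,'st8')
for z in (.066,.058):
    o=ortho(p,z);g=cv2.cvtColor(o,cv2.COLOR_RGB2HSV)
    m=((g[...,0]>23)&(g[...,0]<35)&(g[...,1]>85)).astype(np.uint8);m=cv2.morphologyEx(m,cv2.MORPH_OPEN,np.ones((7,7)))
    for c in cv2.findContours(m,0,1)[0]:
        e=cv2.minEnclosingCircle(c);print(z,np.round(p2w(*e[0]),4),2*e[1]/S) if cv2.contourArea(c)>1500 else 0
```

```text
27.25 [0.47217279 0.0840788  0.16223881]
hex rect [0.4721 0.2977] [95.  70.5] 89.3 circ [0.4722 0.2842] 51.4 cen [0.4724 0.2927]
sq rect [ 0.6147 -0.1221] [85.8 86.8] 16.8 circ [ 0.6149 -0.1218] 58.8 cen [ 0.6147 -0.122 ]
rnd rect [ 0.4782 -0.016 ] [88.5 90. ] 90.0 circ [ 0.4775 -0.016 ] 45.7 cen [ 0.4782 -0.0159]
tri rect [ 0.4399 -0.2635] [ 98.1 106.9] 64.7 circ [ 0.4313 -0.267 ] 58.3 cen [ 0.4319 -0.267 ]
 tri [ 0.4321 -0.2671] [np.float32(81.84203), np.float32(80.95565), np.float32(81.0401)]
board rect [0.6684 0.1123] [76.4 11.8] 4.0 circ [0.666  0.1125] 38.3 cen [0.6677 0.1164]
0.066 [0.474  0.2815] 0.034656925201416014
0.058 [0.4745 0.284 ] 0.035468395233154294
```

View pics/side8.png

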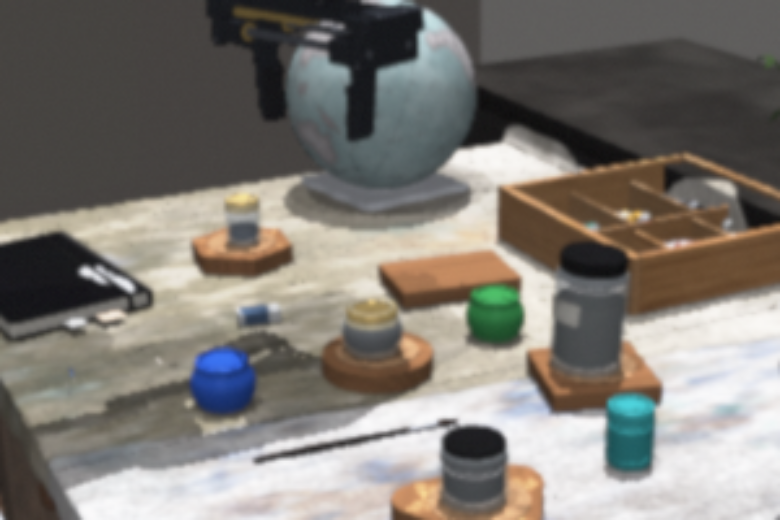

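View pics/st8.png

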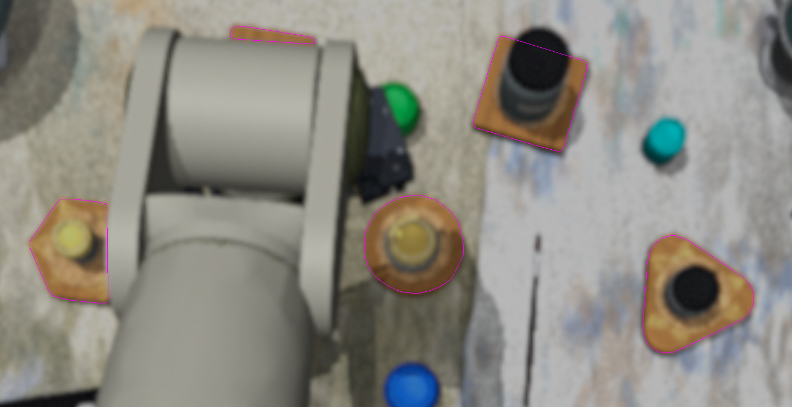

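The small jar is on the hexagon. Next the belly pot, at (0.473,-0.0138).

Request:
{"name": "step_arm", "arguments": {"deltas": [0.004,-0.2,0,0,0,0,0.004,-0.4,0,0,0,0,0.004,-0.49,0,0,0,0,0.004,-0.49,-0.15,0,0,0,0.004,-0.49,-0.3,0,0,0,0.004,-0.49,-0.3,0,0,0,0.004,-0.49,-0.3,0,0,0]}}

```text
time_s: 28.12
ee_pos: [0.4738, -0.0146, 0.1036]
orientation: [0.0, 0.982, 0.187, 0.001]
contact_force: [-1.2, 0.6, 0.7]
opening: 0.088
```

Run:
```python
from m import *
p,d=env.read_camera('side')
cv2.imwrite('pics/side9.png',cv2.resize(p[160:320,230:430],None,fx=4,fy=3.5)[:,:,::-1])
print(env.sense()['ee_pos'])
```

```text
[ 0.47386381 -0.01469451  0.1037897 ]
```

View pics/side9.png

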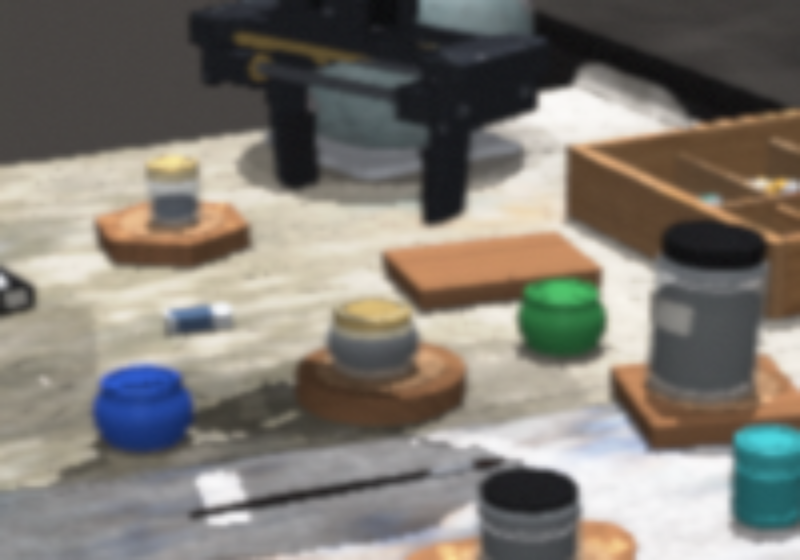

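Request:
{"name": "step_arm", "arguments": {"deltas": [-0.003,0.003,-0.1,0,0,0,-0.003,0.003,-0.2,0,0,0,-0.003,0.003,-0.3,0,0,0,-0.003,0.003,-0.38,0,0,0,-0.003,0.003,-0.418,0,0,0,-0.003,0.003,-0.418,0,0,0,-0.003,0.003,-0.418,0,0,0]}}

```text
time_s: 29.05
ee_pos: [0.4731, -0.0144, 0.0198]
orientation: [0.0, 0.982, 0.186, 0.001]
contact_force: [0.5, 0.2, 0.4]
opening: 0.0875
```

Request:
{"name": "step_arm", "arguments": {"deltas": [0,0,0,0,0,0,0,0,0,0,0,0,0,0,0,0,0,0,0,0,0,0,0,0,0,0,0,0,0,0,0,0,0,0,0,0,0,0,0,0,0,0], "fingers": 42, "grip_force": 20}}

```text
time_s: 29.92
ee_pos: [0.4725, -0.0143, 0.019]
orientation: [-0.0, 0.982, 0.186, -0.0]
contact_force: [0.9, 0.6, -0.7]
opening: 0.0475
```

Request:
{"name": "step_arm", "arguments": {"deltas": [0,0,0.05,0,0,0,0,0,0.15,0,0,0,0,0,0.3,0,0,0,0,0,0.45,0,0,0,0,0,0.5,0,0,0,0,0,0.5,0,0,0]}}

```text
time_s: 30.68
ee_pos: [0.4726, -0.0143, 0.1191]
orientation: [0.0, 0.982, 0.186, 0.0]
contact_force: [-0.3, 0.0, -2.1]
opening: 0.0473
```

Run:
```python
from m import *
p,d=env.read_camera('side')
cv2.imwrite('pics/side10.png',cv2.resize(p[160:320,230:430],None,fx=4,fy=3.5)[:,:,::-1])
print(env.sense()['ee_pos'])
```

```text
[ 0.47220486 -0.01422936  0.11840609]
```

View pics/side10.png

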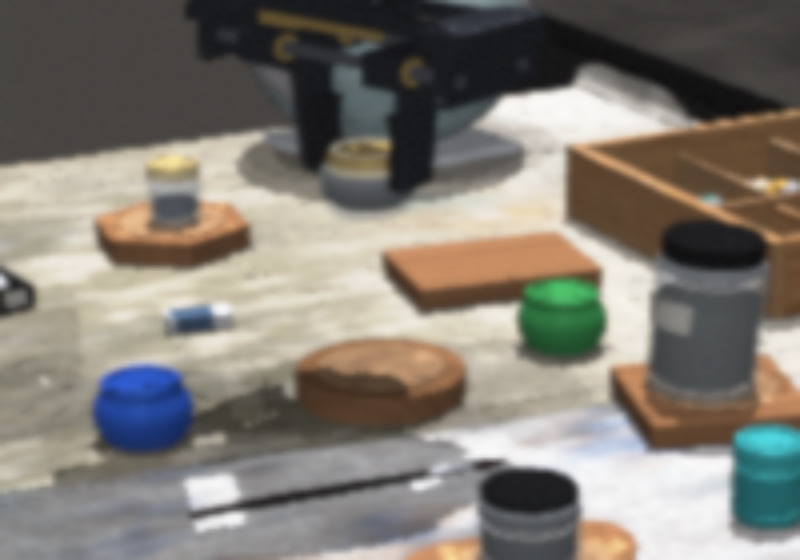

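Request:
{"name": "step_arm", "arguments": {"deltas": [0.12,0.11,0,0,0,0,0.3,0.28,0,0,0,0,0.48,0.45,0,0,0,0,0.63,0.59,0,0,0,0,0.714,0.666,0,0,0,0,0.714,0.666,0,0,0,0,0.714,0.666,0,0,0,0]}}

```text
time_s: 31.6
ee_pos: [0.6145, 0.1183, 0.1181]
orientation: [-0.0, 0.983, 0.186, -0.001]
contact_force: [-0.5, -0.3, -1.5]
opening: 0.0473
```

Request:
{"name": "step_arm", "arguments": {"deltas": [0,0,-0.1,0,0,0,0,0,-0.2,0,0,0,0,0,-0.3,0,0,0,0,0,-0.38,0,0,0,0,0,-0.4,0,0,0,0,0,-0.4,0,0,0,0,0,-0.4,0,0,0]}}

```text
time_s: 32.48
ee_pos: [0.6158, 0.1189, 0.0398]
orientation: [0.0, 0.982, 0.186, 0.001]
contact_force: [-0.0, 0.7, -1.4]
opening: 0.0473
```

Run:
```python
from m import *
p,d=env.read_camera('side')
cv2.imwrite('pics/side11.png',cv2.resize(p[160:280,280:430],None,fx=5,fy=4.5)[:,:,::-1])
s=env.sense();print(s['ee_pos'],s['contact_force'])
```

```text
[0.61572578 0.11890555 0.03976266] [ 0.12621466  0.38814968 -1.08679162]
```

View pics/side11.png

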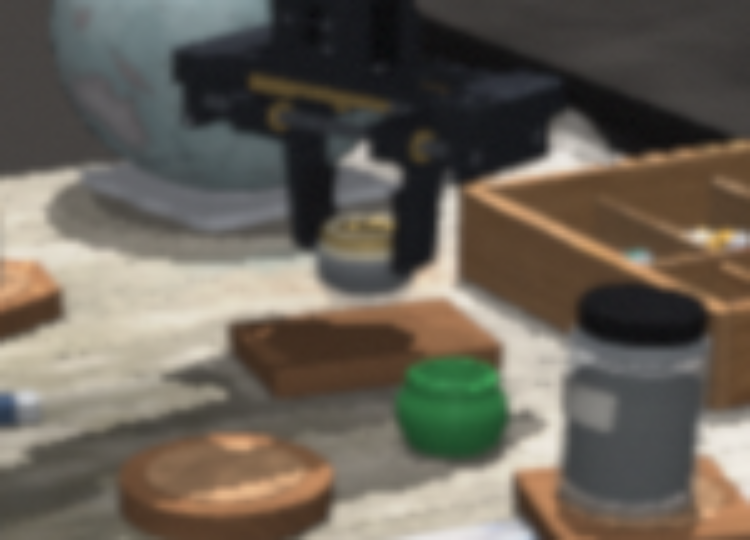

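Still held upright. Lowering to z ≈ 0.020.

Request:
{"name": "step_arm", "arguments": {"deltas": [0,0,-0.03,0,0,0,0,0,-0.06,0,0,0,0,0,-0.08,0,0,0,0,0,-0.095,0,0,0,0,0,-0.095,0,0,0,0,0,-0.095,0,0,0]}}

```text
time_s: 33.28
ee_pos: [0.6155, 0.1189, 0.0202]
orientation: [0.0, 0.982, 0.186, 0.0]
contact_force: [0.0, 0.8, -1.3]
opening: 0.0473
```

Request:
{"name": "step_arm", "arguments": {"deltas": [0,0,-0.003,0,0,0,0,0,-0.005,0,0,0,0,0,-0.005,0,0,0]}}

```text
time_s: 33.65
ee_pos: [0.6154, 0.1189, 0.019]
orientation: [0.0, 0.982, 0.186, 0.0]
contact_force: [0.2, -0.0, -1.1]
opening: 0.0475
```

Request:
{"name": "step_arm", "arguments": {"deltas": [0,0,0,0,0,0,0,0,0,0,0,0,0,0,0,0,0,0,0,0,0,0,0,0,0,0,0,0,0,0], "fingers": 88}}

```text
time_s: 34.28
ee_pos: [0.6154, 0.1189, 0.019]
orientation: [0.0, 0.982, 0.186, 0.0]
contact_force: [-0.3, 0.3, -0.4]
opening: 0.0881
```

Request:
{"name": "step_arm", "arguments": {"deltas": [0,0,0.1,0,0,0,0,0,0.25,0,0,0,0,0,0.45,0,0,0,0,0,0.65,0,0,0,0,0,0.75,0,0,0,0,0,0.75,0,0,0,0,0,0.75,0,0,0]}}

```text
time_s: 35.15
ee_pos: [0.6149, 0.1189, 0.1677]
orientation: [-0.0, 0.982, 0.186, -0.001]
contact_force: [-0.0, -0.6, -0.4]
opening: 0.0879
```

Request:
{"name": "step_arm", "arguments": {"deltas": [-0.12,-0.25,0,0,0,0,-0.23,-0.48,0,0,0,0,-0.35,-0.72,0,0,0,0,-0.46,-0.95,0,0,0,0,-0.46,-0.95,0,0,0,0,-0.46,-0.95,0,0,0,0]}}

```text
time_s: 35.9
ee_pos: [0.5233, -0.0706, 0.1683]
orientation: [-0.0, 0.983, 0.186, -0.0]
contact_force: [-0.3, 0.4, -0.7]
opening: 0.0882
```

Request:
{"name": "step_arm", "arguments": {"deltas": [-0.12,-0.25,0,0,0,0,-0.23,-0.48,0,0,0,0,-0.35,-0.72,0,0,0,0,-0.46,-0.95,0,0,0,0,-0.46,-0.95,0,0,0,0,-0.46,-0.95,0,0,0,0]}}

```text
time_s: 36.65
ee_pos: [0.432, -0.26, 0.1686]
orientation: [-0.0, 0.982, 0.187, -0.0]
contact_force: [0.7, 1.0, -0.2]
opening: 0.088
```

Run:
```python
from m import *
for n in('top','side'):
    p,d=env.read_camera(n);np.savez(f'{n}12.npz',p=p)
s=env.sense();print(s['time_s'],s['ee_pos'],proj('side',[.43,-.262,.062]))
p=np.load('side12.npz')['p'];cv2.imwrite('pics/side12.png',cv2.resize(p[150:350,200:480],None,fx=2.8,fy=2.8)[:,:,::-1])
p=np.load('top12.npz')['p'];stands(p,C,'st12')
o=ortho(np.load('top8.npz')['p'],.062);m=(o.max(2)<45).astype(np.uint8);m=cv2.morphologyEx(m,cv2.MORPH_OPEN,np.ones((7,7)))
for c in cv2.findContours(m,0,1)[0]:
    e=cv2.minEnclosingCircle(c);print('black?',np.round(p2w(*e[0]),4),2*e[1]/S) if cv2.contourArea(c)>3000 else 0
```

```text
36.75 [ 0.43212977 -0.25972012  0.16884353] [[361.61050806 297.7183092 ]]
hex rect [0.4734 0.2837] [ 91.4 100.9] 37.1 circ [0.4725 0.2837] 51.6 cen [0.4729 0.283 ]
sq rect [ 0.6149 -0.1221] [85.9 86.6] 16.7 circ [ 0.6147 -0.1216] 58.9 cen [ 0.6148 -0.1221]
rnd rect [ 0.4771 -0.0166] [91.2 90.2] 45.0 circ [ 0.4768 -0.0165] 46.2 cen [ 0.4769 -0.0164]
board rect [0.6151 0.1189] [ 79.2 115.4] 8.4 circ [0.6153 0.1187] 67.4 cen [0.615 0.119]
black? [ 0.4303 -0.2619] 0.03995404052734375
black? [0.5489 0.0235] 0.08431324768066406
black? [ 0.6303 -0.1254] 0.054042510986328125
```

View pics/side12.png

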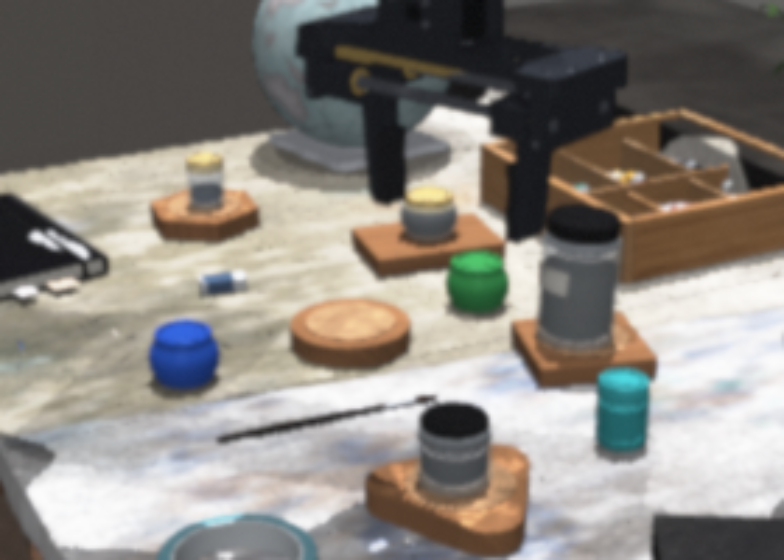

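View pics/st12.png

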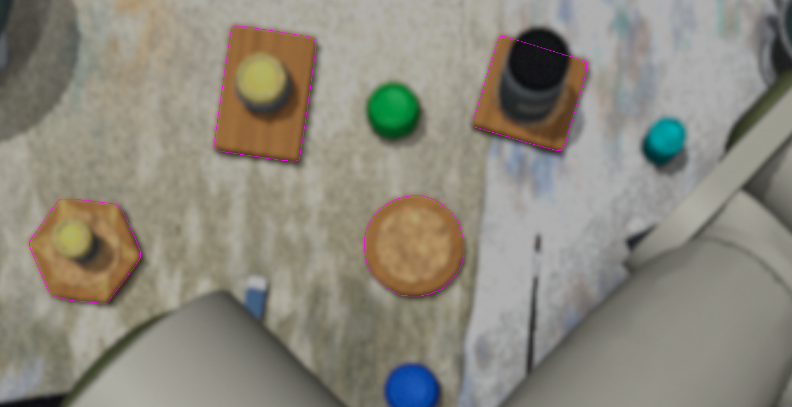

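All stands measure consistently, and the belly pot is on the board at ortho (265,85). Now down onto the black jar.

Request:
{"name": "step_arm", "arguments": {"deltas": [-0.009,-0.011,-0.12,0,0,0,-0.009,-0.011,-0.25,0,0,0,-0.009,-0.011,-0.38,0,0,0,-0.009,-0.011,-0.5,0,0,0,-0.009,-0.011,-0.6,0,0,0,-0.009,-0.011,-0.68,0,0,0,-0.009,-0.011,-0.725,0,0,0,-0.009,-0.011,-0.725,0,0,0,-0.009,-0.011,-0.725,0,0,0]}}

```text
time_s: 37.88
ee_pos: [0.4299, -0.2635, 0.0246]
orientation: [0.0, 0.982, 0.186, 0.0]
contact_force: [0.3, 0.3, 0.4]
opening: 0.088
```

Request:
{"name": "step_arm", "arguments": {"deltas": [0,0,0,0,0,0,0,0,0,0,0,0,0,0,0,0,0,0,0,0,0,0,0,0,0,0,0,0,0,0,0,0,0,0,0,0,0,0,0,0,0,0], "fingers": 37, "grip_force": 20}}

```text
time_s: 38.75
ee_pos: [0.4296, -0.2633, 0.0241]
orientation: [0.0, 0.982, 0.186, -0.0]
contact_force: [-1.1, -0.9, -0.2]
opening: 0.0448
```

Request:
{"name": "step_arm", "arguments": {"deltas": [0,0,0.05,0,0,0,0,0,0.15,0,0,0,0,0,0.3,0,0,0,0,0,0.45,0,0,0,0,0,0.5,0,0,0,0,0,0.5,0,0,0]}}

```text
time_s: 39.5
ee_pos: [0.4296, -0.2633, 0.1241]
orientation: [0.0, 0.982, 0.186, 0.0]
contact_force: [0.0, 0.4, -1.9]
opening: 0.0447
```

Run:
```python
from m import *
p,d=env.read_camera('side')
cv2.imwrite('pics/side13.png',cv2.resize(p[180:360,260:460],None,fx=3.5,fy=3.3)[:,:,::-1])
s=env.sense();print(s['ee_pos'],s['contact_force'])
```

```text
[ 0.42928303 -0.26305826  0.12333808] [ 0.86673337  0.78456267 -0.14823163]
```

View pics/side13.png

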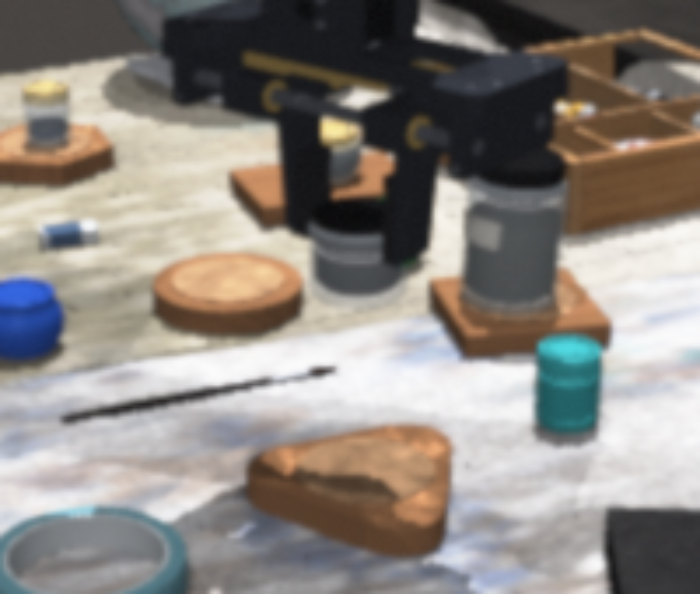

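Request:
{"name": "step_arm", "arguments": {"deltas": [0.02,0.12,0,0,0,0,0.04,0.3,0,0,0,0,0.08,0.5,0,0,0,0,0.12,0.7,0,0,0,0,0.17,0.88,0,0,0,0,0.2,1,0,0,0,0,0.2,1,0,0,0,0]}}

```text
time_s: 40.42
ee_pos: [0.4692, -0.0621, 0.1229]
orientation: [-0.001, 0.982, 0.187, -0.001]
contact_force: [-0.0, -0.5, -0.7]
opening: 0.0449
```

Request:
{"name": "step_arm", "arguments": {"deltas": [0.02,0.1,0,0,0,0,0.035,0.235,0,0,0,0,0.035,0.235,-0.08,0,0,0,0.035,0.235,-0.2,0,0,0,0.035,0.235,-0.32,0,0,0,0.035,0.235,-0.4,0,0,0,0.035,0.235,-0.4,0,0,0,0.035,0.235,-0.4,0,0,0]}}

```text
time_s: 41.42
ee_pos: [0.4767, -0.0168, 0.0443]
orientation: [0.0, 0.983, 0.186, 0.0]
contact_force: [0.3, -0.4, -0.3]
opening: 0.0446
```

Run:
```python
from m import *
p,d=env.read_camera('side')
cv2.imwrite('pics/side14.png',cv2.resize(p[160:320,230:430],None,fx=4,fy=3.5)[:,:,::-1])
s=env.sense();print(s['ee_pos'],s['contact_force'])
p,d=env.read_camera('top');stands(p,C,'st14')
```

```text
[ 0.47686721 -0.01674173  0.04454538] [ 0.23671562 -0.19610844 -0.5188853 ]
hex rect [0.4734 0.2836] [ 91.3 100.9] 36.9 circ [0.4727 0.2836] 51.5 cen [0.4729 0.283 ]
sq rect [ 0.6148 -0.1223] [85.8 86.3] 16.9 circ [ 0.6152 -0.1223] 58.7 cen [ 0.6166 -0.1242]
tri rect [ 0.4399 -0.2634] [ 98.1 107.1] 64.7 circ [ 0.4313 -0.267 ] 58.4 cen [ 0.4319 -0.2669]
 tri [ 0.4321 -0.2671] [np.float32(80.92816), np.float32(81.17814), np.float32(81.8556)]
board rect [0.615  0.1189] [ 79.4 115.2] 8.5 circ [0.6153 0.1187] 67.4 cen [0.615 0.119]
```

View pics/side14.png

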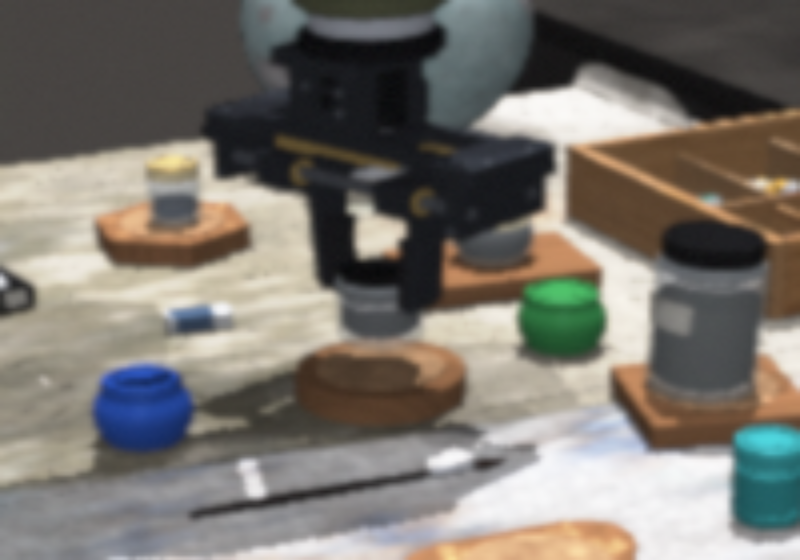

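Lower from 0.0445 to about 0.0243.

Request:
{"name": "step_arm", "arguments": {"deltas": [0,0,-0.03,0,0,0,0,0,-0.06,0,0,0,0,0,-0.085,0,0,0,0,0,-0.1,0,0,0,0,0,-0.1,0,0,0,0,0,-0.1,0,0,0]}}

```text
time_s: 42.28
ee_pos: [0.4766, -0.0163, 0.024]
orientation: [0.0, 0.982, 0.186, 0.0]
contact_force: [0.1, -0.6, -0.5]
opening: 0.0446
```

Request:
{"name": "step_arm", "arguments": {"deltas": [0,0,-0.002,0,0,0,0,0,-0.002,0,0,0]}}

```text
time_s: 42.52
ee_pos: [0.4766, -0.0163, 0.0239]
orientation: [0.0, 0.982, 0.186, 0.0]
contact_force: [-1.1, 0.2, 4.3]
opening: 0.0446
```

Request:
{"name": "step_arm", "arguments": {"deltas": [0,0,0,0,0,0,0,0,0,0,0,0,0,0,0,0,0,0,0,0,0,0,0,0,0,0,0,0,0,0], "fingers": 88}}

```text
time_s: 43.15
ee_pos: [0.4766, -0.0163, 0.0236]
orientation: [-0.0, 0.982, 0.186, -0.0]
contact_force: [-0.5, -0.4, 0.8]
opening: 0.0876
```

Request:
{"name": "step_arm", "arguments": {"deltas": [0,0,0.1,0,0,0,0,0,0.25,0,0,0,0,0,0.45,0,0,0,0,0,0.65,0,0,0,0,0,0.7,0,0,0,0,0,0.7,0,0,0,0,0,0.7,0,0,0]}}

```text
time_s: 44.02
ee_pos: [0.4759, -0.0162, 0.1622]
orientation: [-0.001, 0.982, 0.186, -0.001]
contact_force: [-0.7, -0.3, 0.0]
opening: 0.0881
```

Request:
{"name": "step_arm", "arguments": {"deltas": [0.12,0.11,0,0,0,0,0.3,0.28,0,0,0,0,0.48,0.45,0,0,0,0,0.63,0.59,0,0,0,0,0.69,0.67,0,0,0,0,0.69,0.67,0,0,0,0,0.69,0.67,0,0,0,0]}}

```text
time_s: 44.9
ee_pos: [0.6139, 0.117, 0.1629]
orientation: [-0.0, 0.983, 0.186, -0.001]
contact_force: [-0.1, 0.2, -0.1]
opening: 0.088
```

Run:
```python
from m import *
for n in('top','side'):
    p,d=env.read_camera(n);np.savez(f'{n}15.npz',p=p)
s=env.sense();print(s['time_s'],s['ee_pos'])
p=np.load('side15.npz')['p'];cv2.imwrite('pics/side15.png',cv2.resize(p[150:350,200:480],None,fx=2.8,fy=2.8)[:,:,::-1])
o=ortho(np.load('top12.npz')['p'],.058);g=cv2.cvtColor(o,cv2.COLOR_RGB2HSV)
m=((g[...,0]>23)&(g[...,0]<35)&(g[...,1]>85)).astype(np.uint8);m=cv2.morphologyEx(m,cv2.MORPH_OPEN,np.ones((7,7)))
for c in cv2.findContours(m,0,1)[0]:
        e=cv2.minEnclosingCircle(c);print(np.round(p2w(*e[0]),4),2*e[1]/S) if cv2.contourArea(c)>1500 else 0
```

```text
45.0 [0.61415249 0.11689843 0.16353138]
[0.4749 0.2844] 0.03514801406860352
[0.6143 0.1185] 0.042607418060302736
```

View pics/side15.png

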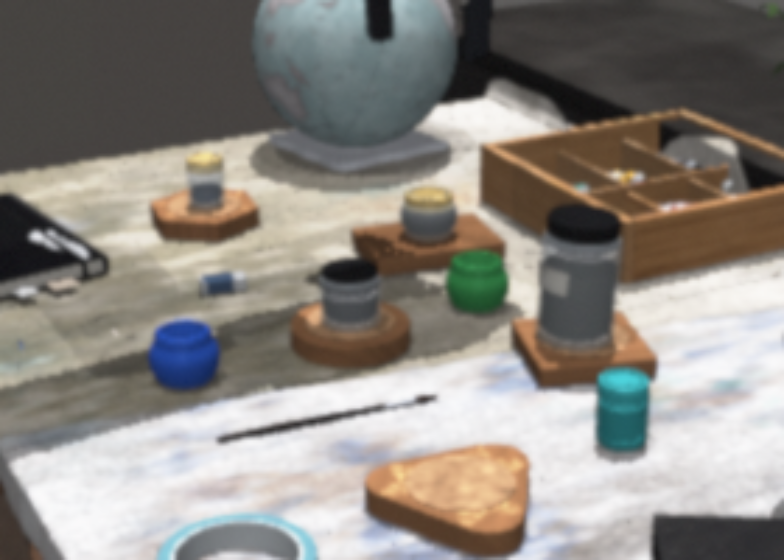

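The black jar is on the round stand at zoom (350,295). Now the belly pot from the board.

Request:
{"name": "step_arm", "arguments": {"deltas": [0.003,0.009,-0.12,0,0,0,0.003,0.009,-0.25,0,0,0,0.003,0.009,-0.38,0,0,0,0.003,0.009,-0.5,0,0,0,0.003,0.009,-0.6,0,0,0,0.003,0.009,-0.68,0,0,0,0.003,0.009,-0.715,0,0,0,0.003,0.009,-0.715,0,0,0,0.003,0.009,-0.715,0,0,0]}}

```text
time_s: 46.12
ee_pos: [0.6156, 0.1195, 0.0214]
orientation: [0.0, 0.982, 0.186, 0.001]
contact_force: [-0.3, -0.0, -0.0]
opening: 0.0879
```

Request:
{"name": "step_arm", "arguments": {"deltas": [0,0,0,0,0,0,0,0,0,0,0,0,0,0,0,0,0,0,0,0,0,0,0,0,0,0,0,0,0,0,0,0,0,0,0,0,0,0,0,0,0,0], "fingers": 42, "grip_force": 20}}

```text
time_s: 47.0
ee_pos: [0.6151, 0.1195, 0.0206]
orientation: [-0.0, 0.982, 0.186, -0.0]
contact_force: [-0.3, -0.1, -0.7]
opening: 0.0462
```

Request:
{"name": "step_arm", "arguments": {"deltas": [0,0,0.05,0,0,0,0,0,0.15,0,0,0,0,0,0.3,0,0,0,0,0,0.45,0,0,0,0,0,0.6,0,0,0,0,0,0.7,0,0,0,0,0,0.7,0,0,0]}}

```text
time_s: 47.88
ee_pos: [0.6158, 0.1196, 0.1625]
orientation: [0.0, 0.982, 0.186, 0.002]
contact_force: [-0.3, -0.0, -1.6]
opening: 0.0465
```

Run:
```python
from m import *
p,d=env.read_camera('side')
cv2.imwrite('pics/side16.png',cv2.resize(p[130:290,280:440],None,fx=4,fy=3.5)[:,:,::-1])
s=env.sense();print(s['ee_pos'],s['contact_force'])
```

```text
[0.61516734 0.11953159 0.16091899] [-0.07784639 -0.11305254 -1.03669289]
```

View pics/side16.png

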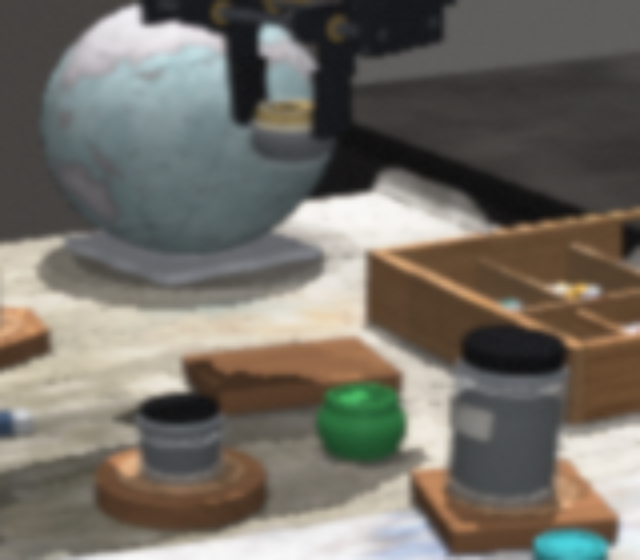

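Request:
{"name": "step_arm", "arguments": {"deltas": [-0.05,-0.1,0,0,0,0,-0.13,-0.27,0,0,0,0,-0.22,-0.46,0,0,0,0,-0.31,-0.65,0,0,0,0,-0.39,-0.82,0,0,0,0,-0.44,-0.93,0,0,0,0,-0.46,-0.966,0,0,0,0,-0.46,-0.966,0,0,0,0]}}

```text
time_s: 48.92
ee_pos: [0.523, -0.0735, 0.1602]
orientation: [-0.0, 0.983, 0.186, -0.0]
contact_force: [0.6, -0.3, -0.8]
opening: 0.0465
```

Request:
{"name": "step_arm", "arguments": {"deltas": [-0.05,-0.1,0,0,0,0,-0.13,-0.27,0,0,0,0,-0.22,-0.46,0,0,0,0,-0.31,-0.65,0,0,0,0,-0.39,-0.82,0,0,0,0,-0.44,-0.93,0,0,0,0,-0.46,-0.966,0,0,0,0,-0.46,-0.966,0,0,0,0]}}

```text
time_s: 49.92
ee_pos: [0.4315, -0.2663, 0.1605]
orientation: [-0.0, 0.982, 0.186, 0.0]
contact_force: [0.8, 1.4, -1.4]
opening: 0.0464
```

Down to about 0.041 (shift −0.6), then look.

Request:
{"name": "step_arm", "arguments": {"deltas": [0.003,-0.004,-0.1,0,0,0,0.003,-0.004,-0.22,0,0,0,0.003,-0.004,-0.34,0,0,0,0.003,-0.004,-0.45,0,0,0,0.003,-0.004,-0.54,0,0,0,0.003,-0.004,-0.59,0,0,0,0.003,-0.004,-0.59,0,0,0,0.003,-0.004,-0.59,0,0,0]}}

```text
time_s: 50.92
ee_pos: [0.4322, -0.2677, 0.0433]
orientation: [0.0, 0.982, 0.186, 0.0]
contact_force: [0.0, 0.4, -1.5]
opening: 0.0464
```

Run:
```python
from m import *
p,d=env.read_camera('side')
cv2.imwrite('pics/side17.png',cv2.resize(p[200:360,280:440],None,fx=4,fy=3.5)[:,:,::-1])
s=env.sense();print(s['ee_pos'],s['contact_force'])
```

```text
[ 0.4321679  -0.26784173  0.04330499] [ 0.25793867 -0.71008438 -0.81640726]
```

View pics/side17.png

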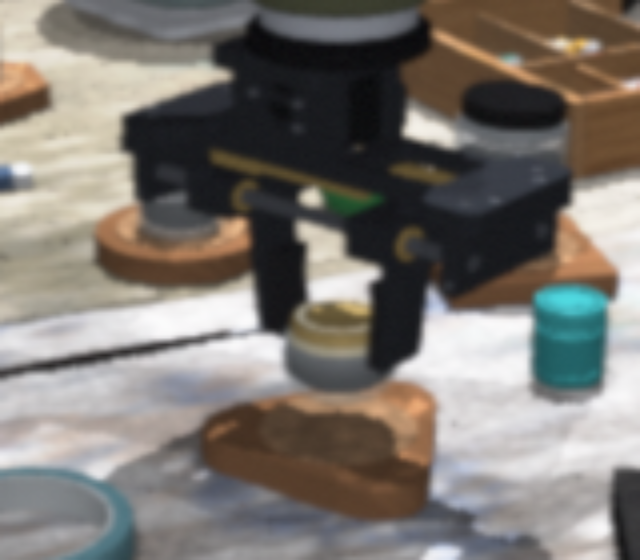

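Upright. Lower 22 mm.

Request:
{"name": "step_arm", "arguments": {"deltas": [0,0,-0.03,0,0,0,0,0,-0.06,0,0,0,0,0,-0.09,0,0,0,0,0,-0.11,0,0,0,0,0,-0.11,0,0,0,0,0,-0.11,0,0,0]}}

```text
time_s: 51.72
ee_pos: [0.4318, -0.2677, 0.0205]
orientation: [0.0, 0.982, 0.186, 0.0]
contact_force: [0.4, 1.2, -1.7]
opening: 0.0463
```

Request:
{"name": "step_arm", "arguments": {"deltas": [0,0,-0.003,0,0,0,0,0,-0.003,0,0,0]}}

```text
time_s: 51.98
ee_pos: [0.4319, -0.2678, 0.0204]
orientation: [0.0, 0.982, 0.186, 0.0]
contact_force: [-1.4, 2.4, 4.0]
opening: 0.0461
```

Request:
{"name": "step_arm", "arguments": {"deltas": [0,0,0,0,0,0,0,0,0,0,0,0,0,0,0,0,0,0,0,0,0,0,0,0,0,0,0,0,0,0], "fingers": 88}}

```text
time_s: 52.6
ee_pos: [0.4318, -0.2677, 0.02]
orientation: [-0.0, 0.982, 0.186, 0.0]
contact_force: [0.4, 0.2, 0.7]
opening: 0.088
```

Request:
{"name": "step_arm", "arguments": {"deltas": [0,0,0.1,0,0,0,0,0,0.25,0,0,0,0,0,0.45,0,0,0,0,0,0.65,0,0,0,0,0,0.85,0,0,0,0,0,0.95,0,0,0,0,0,0.95,0,0,0]}}

```text
time_s: 53.48
ee_pos: [0.4321, -0.268, 0.211]
orientation: [0.001, 0.982, 0.186, 0.001]
contact_force: [-1.0, -0.6, -0.1]
opening: 0.088
```

Request:
{"name": "step_arm", "arguments": {"deltas": [-0.1,-0.2,0,0,0,0,-0.25,-0.45,0,0,0,0,-0.4,-0.7,0,0,0,0,-0.55,-0.95,0,0,0,0,-0.55,-0.95,0,0,0,0,-0.55,-0.95,0,0,0,0,-0.55,-0.95,0,0,0,0]}}

```text
time_s: 54.35
ee_pos: [0.3225, -0.4567, 0.2097]
orientation: [-0.0, 0.982, 0.187, 0.0]
contact_force: [0.2, -0.7, 0.2]
opening: 0.088
```

Run:
```python
from m import *
for n in('top','side'):
    p,d=env.read_camera(n);np.savez(f'{n}18.npz',p=p)
s=env.sense();print(s['time_s'],s['ee_pos'],s['contact_force'])
p=np.load('side18.npz')['p'];cv2.imwrite('pics/side18.png',cv2.resize(p[150:350,200:480],None,fx=2.8,fy=2.8)[:,:,::-1])
p=np.load('top18.npz')['p'];stands(p,C,'st18')
T=dict(tall=(.113,.6148,-.122),small=(.066,.4729,.283),black=(.062,.4768,-.0165),belly=(.058,.432,-.267))
for n,(z,x,y) in T.items():
    o=ortho(p,z);g=cv2.cvtColor(o,cv2.COLOR_RGB2HSV)
    m=(g[...,2]<45) if n in('tall','black') else (g[...,0]>23)&(g[...,0]<35)&(g[...,1]>85)
    m=cv2.morphologyEx(m.astype(np.uint8),cv2.MORPH_OPEN,np.ones((7,7)))
    for c in cv2.findContours(m,0,1)[0]:
        e=cv2.minEnclosingCircle(c);w=np.array(p2w(*e[0]))
        if cv2.contourArea(c)>1500 and np.hypot(*(w-(x,y)))<.04: print(n,w.round(4),'off mm',1e3*np.hypot(*(w-(x,y))),'d',2e3*e[1]/S)
```

```text
54.45 [ 0.3224549  -0.45688251  0.20999941] [0.7002349  0.72741119 0.82428024]
hex rect [0.4733 0.2835] [ 91.5 100.9] 37.1 circ [0.4725 0.2833] 51.6 cen [0.4728 0.2829]
sq rect [ 0.6147 -0.1221] [85.8 86.9] 16.7 circ [ 0.6149 -0.1216] 58.7 cen [ 0.6147 -0.122 ]
rnd rect [ 0.4769 -0.0166] [91.6 89.8] 45.0 circ [ 0.4767 -0.0166] 46.3 cen [ 0.4768 -0.0164]
tri rect [ 0.4243 -0.2621] [106.7  99.6] 34.1 circ [ 0.4313 -0.267 ] 58.4 cen [ 0.4317 -0.2669]
 tri [ 0.4318 -0.267 ] [np.float32(81.566864), np.float32(81.03419), np.float32(81.723)]
board rect [0.6149 0.1189] [ 79.2 115.4] 8.4 circ [0.615  0.1188] 67.7 cen [0.6148 0.119 ]
tall [ 0.6131 -0.1199] off mm 2.7080845811299383 d 51.371334075927734
small [0.4732 0.2825] off mm 0.6103277807866634 d 34.38396072387695
black [ 0.4767 -0.0162] off mm 0.25495097567966285 d 39.9062385559082
belly [ 0.4318 -0.2648] off mm 2.1630954415003263 d 43.16436767578125
```

View pics/side18.png

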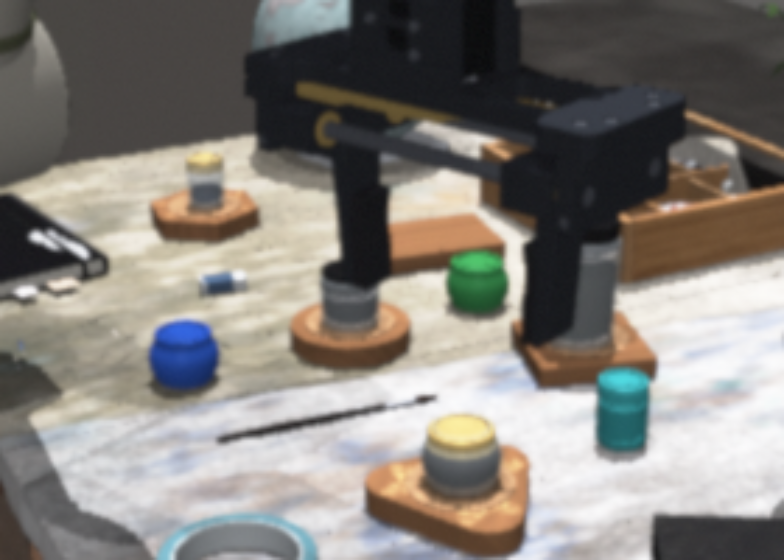

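View pics/st18.png

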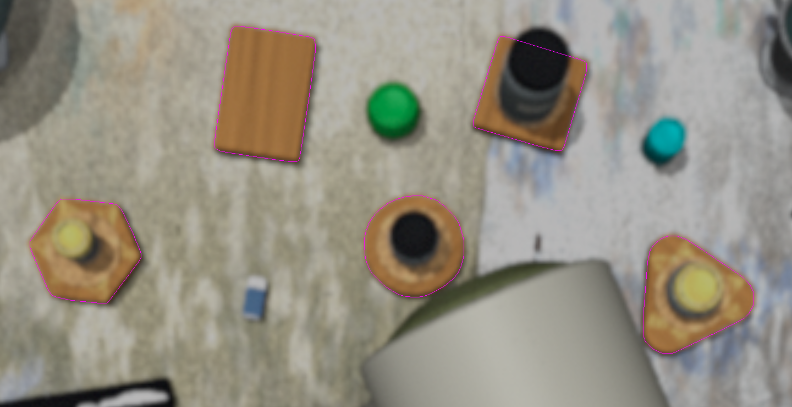

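All four pots are upright, within 3 mm of their stand centres, and the arm is clear. Handing in.

```bash
python3 -c "
from workcell import env
print(env.finish_job())"
```

```text
the job is handed in; nothing more can be done
None
```

All four pots are on their own stands, and I handed the job in at about 54.5 s. I made two swaps, parking the small jar and then the belly pot on the oblong board.

In the last pictures every pot was upright and released, with the arm clear. Their lid centres lay this far from the stand centres:

| Pot | Stand | Off-centre |
|---|---|---|
| Tall jar | Square | 2.7 mm |
| Small jar | Six-sided | 0.6 mm |
| Black-lidded jar | Round | 0.3 mm |
| Belly pot | Three-cornered | 2.2 mm |

- **Set-down forces:** contact stayed at or below about 6 N.
- **Look-alikes:** I left the blue, green and turquoise ones alone.
- **Not fully checked:** I didn't measure the final pot heights or tilts; I only judged them from the pictures. In the last side view the gripper partly hid the tall jar and the black-lidded jar, but an earlier, clear side view showed both standing upright.
- **Failed checks:** none failed or disagreed, but the hand-in reports no verdict.

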